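# Lock an eyepiece barrel in the bench clamp with its T-key

## Task

Take the T-handled key out of its small wooden block, push it fully home in the slot of the clamp's round knob (feel for how the slot lies) and turn it clockwise, seen from above, until it comes up against its stop, so that the jaw clamps the eyepiece barrel upright in the V-block. Leave the key standing fully home in the knob, and do not knock the other parts on the counter about.

Things in the scene. Friction and masses are not known exactly. Their poses are not given: they have to be found in the camera images.
- key: loose steel T-key, 120 g, upright in the key block, collar on its top. Origin: on the axis at the collar's underside, z up. Below: flat blade 14 mm (x) by 5 mm (y), 22 mm long, the last 1.5 mm 12.5 by 3.5 mm. Above: collar 26 mm diameter, 5 mm thick; 12 mm round shank; flat-sided bar from z = 35 to 51 mm, 50 mm long (x), 12 mm wide (y, grip here from above). Same after a half turn.
- key_grip (a point): point on the key's axis at the middle of its handle bar, 43 mm above the key's origin, same axes as the key
- keyblock: fixed walnut block 60 x 60 x 32 mm with an 18 mm round hole, 26 mm deep, in the middle of its top; origin: centre of its underside
- clamp: fixed barrel clamp; base plate 200 mm (x) by 90 mm (y) by 15 mm high; origin: centre of its underside, z up. On it along x: round housing (54 mm diameter, 35 mm high) with the keyed knob at x = -70 mm, the moving carriage (x = -42 to -26 mm, 50 mm wide, 50 mm high), the sprung jaw, the barrel, and the V-block (55 mm high, to x = 69 mm)
- keyhole (a point): centre of the slot's mouth in the flat top of the round steel knob (38 mm diameter, 64 mm above the counter); the home key's origin lies here, collar on knob. Axes are the clamp's, NOT the slot's: at the start the slot runs anywhere within 0.6 rad of the clamp's x axis; find it by touch or eye. Slot 16 x 7 mm, 25 mm deep (1 mm clearance a side), mouth chamfered 2.5 mm.
- carriage (a joint): travel of the clamp's carriage along the clamp's x, m: 0 at the start (open), 0.013 with the knob at its stop; 5 mm per rad of the knob. The knob turns clockwise only about the vertical through keyhole, 2.6 rad to its stop (2.4 rad, 0.0120 m, counts); it needs 0.13 to 0.18 N m and stays where it is left. Most arms need two grasps: let go, turn the gripper back, grip again
- jaw: steel jaw plate 8 x 34 x 28 mm ahead of the carriage, sprung against it (2 N per mm), facing the barrel; origin: centre of the plate, its front face 4 mm ahead in x. It meets the barrel after 6 to 8 mm of travel; the rest squeezes the spring to about 10 N
- barrel: the work piece, standing on the clamp's base in front of the V-block: aluminium eyepiece barrel, upright, 36 mm diameter and 42 mm high with a 31 mm rubber eyecup on top, 56 mm high in all, about 100 g; origin: centre of its underside, z up
- seat (a point): point on the clamp base's top, 15 mm above the counter, where the centre of the barrel's underside lies when the jaw holds it against the V-block
- stand: fixed walnut stand 60 x 190 x 30 mm with three round pockets, 20 mm deep, in a row along y, two of them filled; origin: centre of its underside; leave alone
- spare1: bystander in the stand: aluminium eyepiece barrel, upright, 36 mm diameter and 42 mm high with a 31 mm rubber eyecup on top, 56 mm high in all, about 100 g; origin: centre of its underside, z up
- spare2: bystander in the stand: aluminium eyepiece barrel, upright, 36 mm diameter and 42 mm high with a 31 mm rubber eyecup on top, 56 mm high in all, about 100 g; origin: centre of its underside, z up
- tube: bystander: brass focusing tube standing on the counter, 34 mm diameter (42 mm at its ring), 50 mm high; origin: centre of its underside
- prism: bystander: clear glass roof prism lying on the counter, 30 x 22 mm, 25 mm high; origin: centre of its underside
There are look-alikes about, which are no part of the job. Several things look just like the clamp: the one meant starts nearest to the robot's base. What is shaped like the barrel but green or purple is not meant.

How it is judged (in metres and radians):
On the way, in this order (a step that is already met when the one before it is completed fails the run):
1. the key is fully home in the knob's slot (horizontal distance between key and keyhole below 0.003 m and z of key in the frame of keyhole below 0.003 m and angle between key's own z axis and vertical below 0.06 rad), for 0.2 s.
2. the knob is turned clockwise to its stop with the key in it (all of step 1 and value of joint carriage above 0.012 m), for 0.2 s.
At the end, for the whole second after the job is handed in: Knob at its stop (carriage beyond 12 of 13 mm), jaw pressing the barrel with over 5 N, barrel upright (0.06 rad) within 4 mm of its seat, key at rest fully home in the slot (within 3 mm sideways and less than 3 mm up, tilt under 0.06 rad) (all of step 2 and contact force between jaw and barrel above 5 N and horizontal distance between barrel and seat below 0.004 m and angle between barrel's own z axis and vertical below 0.06 rad and z of barrel in the frame of seat below 0.004 m and linear speed of key below 0.02 m/s); the robot touches nothing.
It fails at once if the carriage is moved (more than 2 mm) other than with the key in the slot: the key's blade is out of the knob (value of joint carriage above 0.002 m and (horizontal distance between key and keyhole above 0.006 m or z of key in the frame of keyhole above 0.015 m)).
It fails at once if a bystander (spare barrel, brass tube, prism) is moved more than 12 mm (distance of any of spare1, spare2, tube, prism from where it was at the start of the episode above 0.012 m).
It also fails if it takes over 72 s, if anything falls off the work surface, if the arm or the gripper's body presses on something with over 40 N, if the wrist force passes 120 N, or if a joint passes its speed limit or range.

## Robot

A 6-joint arm with a two-finger parallel gripper is mounted at the origin on the work surface. World frame = base frame: x ahead of the robot, y to its left, z up, the work surface at z = 0. Lengths are in mm, angles in rad, forces in N, time in s.
With the tool pointing down it reaches from about 325 to 925 mm from the base axis. Payload 3.1 kg.
Tool frame: the origin (TCP) lies midway between the tips of the shut fingers; the grasp point (between the pads) lies 19 mm behind it (ctrl.grip_depth is the distance from the TCP to the grasp point, in mm); z points along the fingers, y is the direction in which the jaws open and shut (so a half turn about z gives the same grasp; the last joint's range is limited). The gripper opens to 85 mm and grips with 20 to 120 N. Pads are 22 mm wide; open, the fingers measure 114 mm over their backs; the gripper's body (76 mm by 85 mm) begins 54 mm behind the grasp point. The pads swing forward as they close: fully open they stand 13 mm farther back than shut.
Start: joints at [1.091, 0.217, 1.613, -0, 1.311, -0.112], TCP at [224.71, 583.219, 231.3] pointing down, gripper open.
Joint ranges: [-2.75, 2.75], [-0.78, 2.1], [0.31, 2.55], [-1.13, 4.27], [0.13, 2.63], [-2.58, 2.58]. Speed limits (rad/s): [2.79, 2.79, 3.14, 3.14, 3.14, 3.14].

## Interface

Orientations are given as [roll, pitch, yaw] about the fixed x, y, z axes, in that order (R = Rz(yaw) Ry(pitch) Rx(roll)).
In Python, from plant import status, camera, ctrl gives the robot as it stands.
- The arm moves only by the tool jog_arm, never from a script. Its argument "commands" is a list of rows, each an object with "delta_pos": the shift along the tool's x, y, z in m, a list of three; "rot": the turn, a rotation vector about the tool's x, y, z in rad, a list of three. A call has exactly 5 rows; each row shifts and turns the commanded pose from where the row before left it, along the tool's axes as they then stand; what a row does not reach is not made up. A row lasts 1/10 s, in which the tool goes at most 50 mm and 8.59 degrees, less where a joint would pass 70% of its speed; a pose out of reach is approached as far as the arm can. A call with a gripper value outside its range is refused whole. "jaw" is the closure, from 0 (fully open) to 1 (shut), set as the call begins (left out, the last holds). The fingers move at their own pace and stop on an object; "newtons" is the grip in N (left out, the last holds). Time passes only in rows, so rows that do not move let the fingers close, or fill a call up. It gives the time, the measured TCP pose, the force and the opening at its end, in the units of the state.
- status.observe(): the state, without advancing time (a new reading comes with each control period).
- camera(name): name is "scene" or "top" or "wrist"; returns a dict with "frame" (420x560x3 uint8, blue, green, red), "vertical_fov" (degrees; the focal length in pixels is half the picture's height over the tangent of half this angle, whatever the lens; pixels are square), "cx", "cy" (the principal point, pixels), "extrinsics" (4x4, takes a point from camera to world coordinates); the wrist camera has in their place "hand_eye" (4x4, takes a point from camera to tool coordinates, whose origin is the TCP and whose axes are the flange's). Camera axes: x right, y up, looking along -z (the intrinsics and any distortion apply to the point x, -y, -z); pixel columns grow to the right and rows downward; lengths in mm; the calibration is good to about 2 mm. A picture is of the moment at which its call begins: read the wrist's pose just before it. There is no depth.
- ctrl.finish_job(): hands the job in, once; it reports no verdict.
The state is a dict: "clock": time; "q": joint angles; "joint_velocities": joint speeds; "tau": joint torques, N m; "tool_pos": TCP position; "tool_rot": TCP orientation; "force": force on the tool from outside, world axes, zero at the start; "torque": the same for the moment, N m; "gripper_width": finger opening in mm.
Only numpy, scipy, OpenCV 4.12 (cv2) and the standard library are available. Lean on these libraries where they do the work, as an engineer would, in place of code of your own. Each camera call takes 0.05 s, during which the arm holds its last target.

## Working session

There is one attempt and no reset: what is moved stays moved. The work goes in short steps, Python scripts to look and compute and a tool call to move; the robot and the scene stay as the last step left them, time stands still between calls to the robot, and variables do not carry over. Pictures are saved under pics/ and viewed, and the job is handed in when it is done.

Besides the shell and the picture viewer there is one more tool, called after "Call:" by a JSON object that holds its "method" and its "body", one argument or row to a line. jog_arm: Moves the arm, as the interface text tells. Its arguments: {"type":"object","properties":{"commands":{"type":"array"},"jaw":{"type":"number"},"newtons":{"type":"number"}},"required":["commands"]}

```bash
ls; mkdir -p pics
python3 - <<'E'
from plant import status,camera,ctrl
import cv2
print(status.observe(), ctrl.grip_depth)
for n in ["scene","top","wrist"]:
    c=camera(n); cv2.imwrite(f"pics/{n}0.png",c["frame"])
    print(n,{k:v for k,v in c.items() if k!="frame"})
E
```

```text
pics
{'clock': 0.0, 'q': array([ 1.09077341e+00,  2.17749086e-01,  1.61495372e+00, -7.26501924e-07,
        1.31125098e+00, -1.12157074e-01]), 'joint_velocities': array([-0.00117499,  0.0004043 ,  0.0007709 , -0.00064673,  0.00156971,
        0.00122425]), 'tau': array([-1.80358447e-04, -3.96841264e+01, -3.03852689e+01, -3.65820415e-04,
        9.68320935e-03,  2.01378720e-05]), 'tool_pos': array([224.3430287 , 582.47905621, 229.96116189]), 'tool_rot': array([-3.13924628e+00, -2.63564936e-04,  2.77372669e+00]), 'force': array([-0.45618955,  0.07924896,  0.74785374]), 'torque': array([0.04764483, 0.05152349, 0.017977  ]), 'gripper_width': 85.63181229411052} 18.700000000000003
scene {'vertical_fov': 49.513777858489675, 'cx': 282.9113568963031, 'cy': 213.2236056048589, 'extrinsics': array([[-2.64654033e-01, -8.12723240e-01,  5.19075310e-01,
         1.15693506e+03],
       [ 9.64341512e-01, -2.24115208e-01,  1.40775782e-01,
         2.27269198e+02],
       [ 1.92092190e-03,  5.37822748e-01,  8.43055753e-01,
         9.48619438e+02],
       [ 0.00000000e+00,  0.00000000e+00,  0.00000000e
[... 226 characters left out ...]
    [-9.99550143e-01, -2.35202728e-02, -1.86093876e-02,
         6.14856990e+01],
       [-2.10960997e-02,  1.10330339e-01,  9.93671058e-01,
         9.66138706e+02],
       [ 0.00000000e+00,  0.00000000e+00,  0.00000000e+00,
         1.00000000e+00]])}
wrist {'vertical_fov': 67.22796079681942, 'cx': 280.7716415898481, 'cy': 208.77814114361948, 'hand_eye': array([[ 3.07875682e-04,  9.60923882e-01,  2.76812570e-01,
         7.00171011e+01],
       [ 9.99999709e-01, -4.89054988e-04,  5.85482893e-04,
         1.49200622e-01],
       [ 6.97981062e-04,  2.76812309e-01, -9.60923753e-01,
        -1.42380139e+02],
       [ 0.00000000e+00,  0.00000000e+00,  0.00000000e+00,
         1.00000000e+00]])}
```

View pics/top0.png

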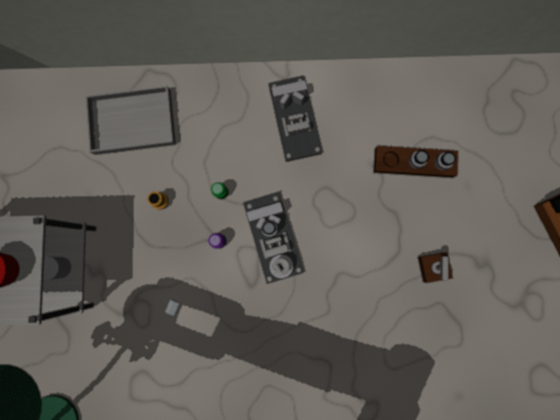

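View pics/scene0.png

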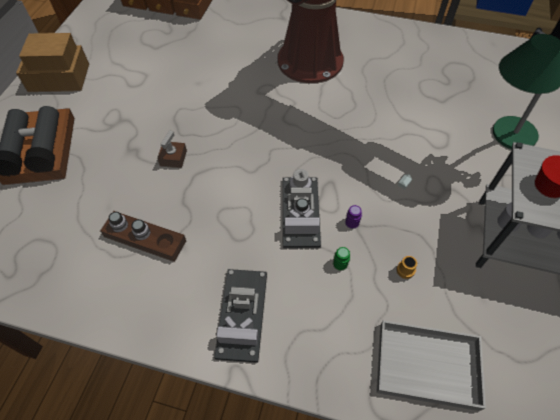

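View pics/wrist0.png

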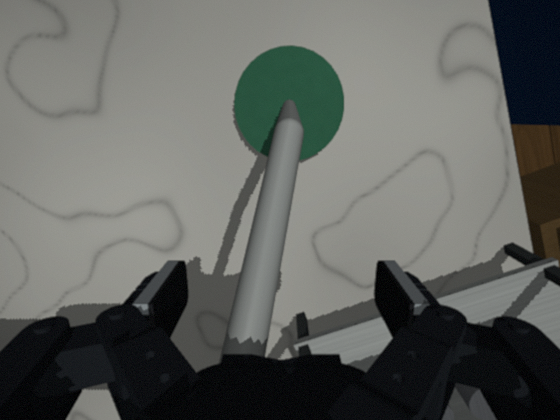

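```bash
cat > h.py <<'E'
import numpy as np,cv2
from scipy.spatial.transform import Rotation as R
from plant import status,camera,ctrl
def K(c):
    return c["frame"].shape[0]/2/np.tan(np.radians(c["vertical_fov"]/2))
def ext(c,s=None):
    if "extrinsics" in c: return c["extrinsics"]
    T=np.eye(4); T[:3,:3]=R.from_euler("xyz",s["tool_rot"]).as_matrix(); T[:3,3]=s["tool_pos"]
    return T@c["hand_eye"]
def ray(c,uv,E=None):
    E=c["extrinsics"] if E is None else E; f=K(c)
    d=E[:3,:3]@np.array([(uv[0]-c["cx"])/f,-(uv[1]-c["cy"])/f,-1]); return E[:3,3],d/np.linalg.norm(d)
def plane(c,uv,z,E=None):
    o,d=ray(c,uv,E); return o+d*(z-o[2])/d[2]
def tri(r1,r2):
    A=[];b=[]
    for o,d in (r1,r2):
        P=np.eye(3)-np.outer(d,d);A.append(P);b.append(P@o)
    x=np.linalg.solve(sum(A),sum(b)); return x,[np.linalg.norm(P@(x-o)) for P,(o,d) in zip(A,(r1,r2))]
def proj(c,p,E=None):
    E=c["extrinsics"] if E is None else E; f=K(c); q=np.linalg.inv(E)@np.r_[p,1]
    return c["cx"]+f*q[0]/-q[2], c["cy"]-f*q[1]/-q[2]
def crop(n,img,x0,y0,x1,y1,s):
    cv2.imwrite(f"pics/{n}.png",cv2.resize(img[y0:y1,x0:x1],None,fx=s,fy=s,interpolation=cv2.INTER_CUBIC))
E
python3 - <<'E'
from h import *
t=camera("top");s=camera("scene");o=status.observe();w=camera("wrist")
E=ext(w,o)
print("tcp in top",proj(t,o["tool_pos"]),"scene",proj(s,o["tool_pos"]), "cam",E[:3,3])
print("lamp base",plane(w,(289,103),10,E),plane(t,(50,410),10),plane(s,(516,132),10))
print("prism",plane(t,(173,308),15),"tube",plane(t,(157,200),50))
print("block top",plane(t,(434,267),32)); print("bar T",tri(ray(t,(446,267)),ray(s,(168,141))))
print("knob", plane(t,(283,266),64))
print("shelf posts",tri(ray(t,(40,320)),ray(s,(484,266))), tri(ray(t,(92,305)),ray(s,(477,198))))
crop("c1",t["frame"],380,130,470,300,4); crop("c2",t["frame"],230,180,320,300,5)
crop("c3",s["frame"],90,120,200,270,4);crop("c4",s["frame"],260,160,340,260,6)
E
```

```text
tcp in top (np.float64(-1.570369318272924), np.float64(429.3081337421586)) scene (np.float64(540.706487836952), np.float64(85.28574164726771)) cam [159.30563201 608.32893192 373.04049607]
lamp base [147.78758688 621.65733558  10.        ] [177.87253668 623.01724402  10.        ] [151.19623985 620.82452117  10.        ]
prism [400.06060251 343.04160017  15.        ] tube [647.0710057  371.73890202  50.        ]
block top [ 481.74837165 -253.67552811   32.        ]
bar T (array([ 481.67937139, -263.97068943,   67.72874341]), [np.float64(3.368839191665381), np.float64(3.368839191665271)])
knob [491.84936002  86.27317055  64.        ]
shelf posts (array([ 389.51816571,  709.16921759, -223.78827902]), [np.float64(86.57284157913709), np.float64(86.57284157913692)]) (array([411.57942842, 526.72923561,  18.56594761]), [np.float64(2.964717110087606), np.float64(2.9647171100875234)])
```

View pics/c1.png

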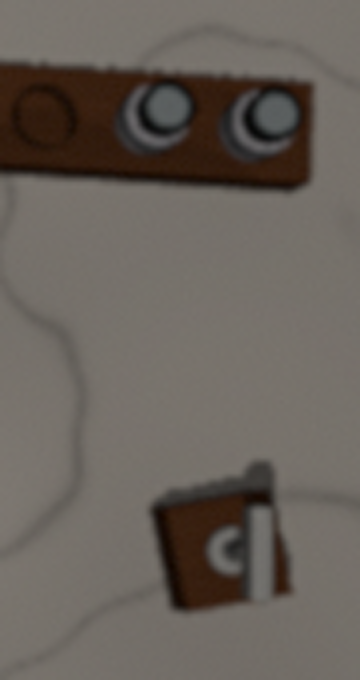

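View pics/c2.png

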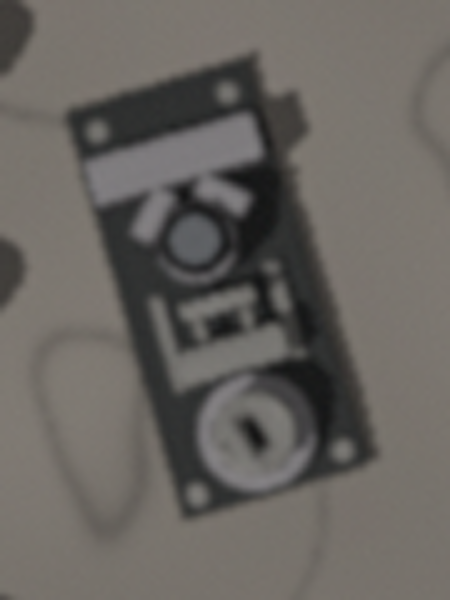

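View pics/c3.png

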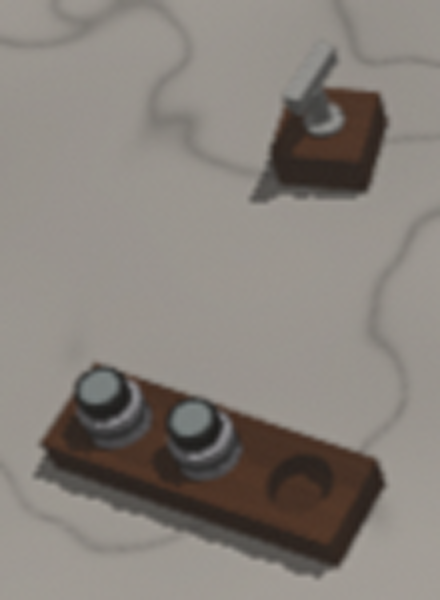

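View pics/c4.png

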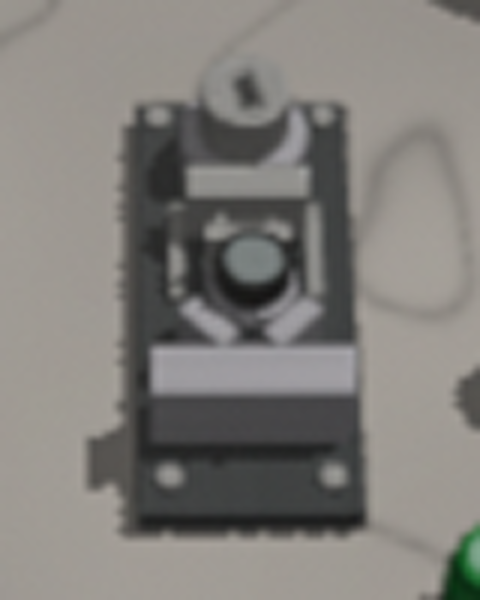

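Run:
```python
from h import *
t=camera("top");s=camera("scene");o=status.observe()
print("shade",tri(ray(t,(8,378)),ray(s,(543,55))))
print("shade low c",tri(ray(t,(10,385)),ray(s,(538,70))))
print("post",tri(ray(t,(40,218)),ray(s,(520,150))), tri(ray(t,(40,320)),ray(s,(520,150))))
# shelf corner candidates
for a in [(40,218),(40,320)]:
  for b in [(520,150),(484,266)]: print(a,b,tri(ray(t,a),ray(s,b)))
# clamp
def T(u,v): return (230+u/5,180+v/5)
kn=plane(t,T(256,432),64);sl1=plane(t,T(245,418),64);sl2=plane(t,T(268,447),64)
h=[plane(t,T(*p),15)[:2] for p in [(96,132),(228,93),(343,449),(197,495)]]
print(kn,sl1-sl2,h,np.mean(h,0))
d=h[1]-h[2];print(np.degrees(np.arctan2(*d[::-1])),np.degrees(np.arctan2(*(sl1-sl2)[1::-1])))
def S(u,v): return (260+u/6,160+v/6)
print("knob tri",tri(ray(t,T(256,432)),ray(s,S(247,90))))
def T2(u,v): return (380+u/4,130+v/4)
def S2(u,v): return (90+u/4,120+v/4)
print("bar ends z83",plane(t,T2(259,505),83),plane(t,T2(261,600),83),tri(ray(t,T2(260,552)),ray(s,S2(310,75))))
print("collar",plane(t,T2(232,550),37+0),tri(ray(t,T2(232,550)),ray(s,S2(324,119))))
```

```text
shade (array([344.49977365, 494.94688098, 376.01086137]), [np.float64(20.632685838246402), np.float64(20.632685838246424)])
shade low c (array([323.38664319, 514.019245  , 331.3098627 ]), [np.float64(13.884804487640439), np.float64(13.884804487640489)])
post (array([577.14978281, 463.56490476, 359.87857148]), [np.float64(15.986062103271685), np.float64(15.986062103271847)]) (array([402.63756133, 547.18469619, 193.06000542]), [np.float64(4.90898057764464), np.float64(4.908980577644586)])
(40, 218) (520, 150) (array([577.14978281, 463.56490476, 359.87857148]), [np.float64(15.986062103271685), np.float64(15.986062103271847)])
(40, 218) (484, 266) (array([619.29747274, 563.08690638,  96.00544172]), [np.float64(43.62197151093761), np.float64(43.62197151093753)])
(40, 320) (520, 150) (array([402.63756133, 547.18469619, 193.06000542]), [np.float64(4.90898057764464), np.float64(4.908980577644586)])
(40, 320) (484, 266) (array([ 389.51816571,  709.16921759, -223.78827902]), [np.float64(86.57284157913709), np.float64(86.57284157913692)])
[491.0606947   90.24682575  64.        ] [12.83717452  9.85419889  0.        ] [array([631.62471835, 164.46874282]), array([648.67828007, 101.82871669]), array([481.20901467,  51.72044469]), array([461.56014073, 119.65794616])] [555.76803846 109.41896259]
16.657643943148646 37.510921865861235
knob tri (array([490.67843772,  91.43203781,  59.18600858]), [np.float64(1.063740479740854), np.float64(1.0637404797408243)])
bar ends z83 [ 505.77374495 -260.68469455   83.        ] [ 455.64615387 -258.51985741   83.        ] (array([ 480.36891495, -261.68094083,   74.65062451]), [np.float64(0.9400835237887519), np.float64(0.9400835237886327)])
collar [ 480.62320385 -260.82977765   37.        ] (array([ 480.21980553, -261.64490665,   31.83491312]), [np.float64(0.9510752914167888), np.float64(0.9510752914167598)])
```

Run:
```python
from h import *
s=camera("scene");t=camera("top")
crop("c5",s["frame"],420,0,560,150,5);crop("c6",t["frame"],0,330,120,420,5)
for z in (230,330,430): print(proj(s,[224,582,z]),proj(t,[224,582,z]))
```

```text
(np.float64(540.1643244487135), np.float64(85.28690207159777)) (np.float64(-0.8229224888392537), np.float64(429.4516736653078))
(np.float64(562.9452851876786), np.float64(48.38051951949558)) (np.float64(-48.87838014227145), np.float64(457.7525036836446))
(np.float64(590.1334731891318), np.float64(4.334191589003723)) (np.float64(-115.64699458551598), np.float64(497.0738898526339))
```

View pics/c5.png

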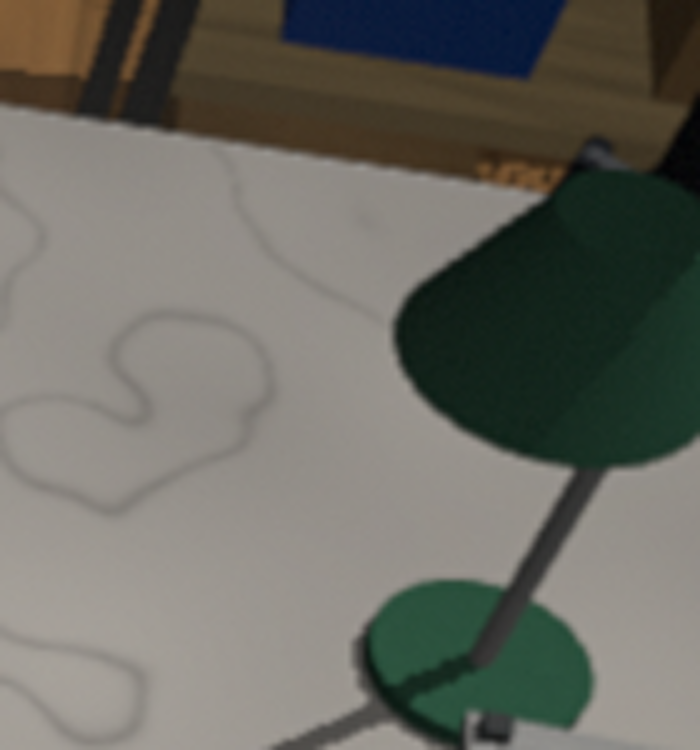

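View pics/c6.png

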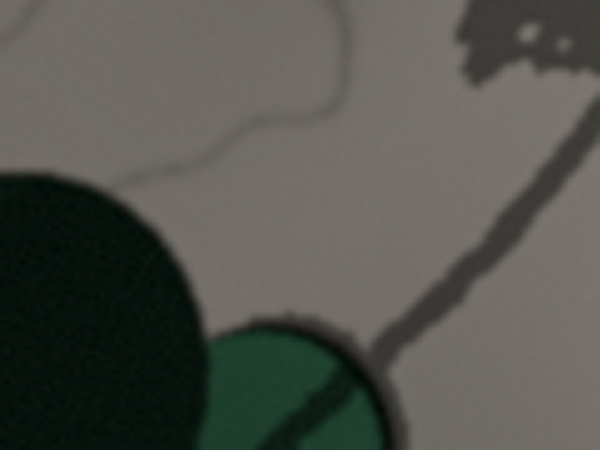

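Run:
```python
from h import *
s=camera("scene");t=camera("top");o=status.observe();w=camera("wrist");E=ext(w,o)
b=plane(s,(516.6,132),10);print(b)
for z in (10,100,200,250,300,350,400): 
  p=[b[0],b[1],z];print(z,proj(s,p),proj(t,p),proj(w,p,E))
print(tri(ray(t,(4,404)),ray(s,(530,75))))
for z in (250,300,350): print(plane(s,(538,94),z),plane(t,(4,404),z),plane(w,(245,350),z,E))
```

```text
[150.75417354 622.42421835  10.        ]
10 (np.float64(516.5999999999999), np.float64(132.00000000000003)) (np.float64(49.74668311757662), np.float64(422.56538927878125)) (np.float64(289.9460123653257), np.float64(105.33085604444865))
100 (np.float64(531.6664282470925), np.float64(108.13958178538309)) (np.float64(23.45259143104323), np.float64(440.51473655464406)) (np.float64(292.9386089849655), np.float64(101.18231693375408))
200 (np.float64(550.8495530817586), np.float64(77.75962883889324)) (np.float64(-13.303182486034586), np.float64(465.6056261086884)) (np.float64(299.9809956910033), np.float64(91.41968588254682))
250 (np.float64(561.5901285658632), np.float64(60.74998204580862)) (np.float64(-35.69843230838029), np.float64(480.8934756067132)) (np.float64(307.90533008312025), np.float64(80.43443951283183))
300 (np.float64(573.2241527667765), np.float64(42.32539737317177)) (np.float64(-61.61388404132521), np.float64(498.58434884587996)) (np.float64(327.1574162333259), np.float64(53.745900258181734))
350 (np.float64(585.8679452134802), np.float64(22.301661777087048)) (np.float64(-91.95031782252886), np.float64(519.2931526160028)) (np.float64(442.886766387119), np.float64(-106.68592413720486))
400 (np.float64(599.658933223322), np.float64(0.4611342073827416)) (np.float64(-127.94450530357352), np.float64(543.864154296227)) (np.float64(173.4287566906732), np.float64(266.8549281712424))
(array([290.01710029, 526.6947809 , 301.18024718]), [np.float64(0.4817906135412124), np.float64(0.48179061354119895)])
[280.0342914  566.76767066 250.        ] [273.0076325  561.87920454 250.        ] [250.83651928 555.34476222 250.        ]
[342.79383721 542.46985889 300.        ] [289.80600657 526.94229209 300.        ] [213.90387477 576.84498517 300.        ]
[405.55338302 518.17204713 350.        ] [306.60438065 492.00537963 350.        ] [176.97123026 598.34520813 350.        ]
```

Call:
{"method": "jog_arm", "body": {
  "commands": [
    {"delta_pos": [0.02,0,0],"rot": [0,0,0]},
    {"delta_pos": [0.03,0,0],"rot": [0,0,0]},
    {"delta_pos": [0.03,0,0],"rot": [0,0,0]},
    {"delta_pos": [0.0,0,0],"rot": [0,0,0]},
    {"delta_pos": [0,0,0],"rot": [0,0,0]}
  ]
}}

```text
clock: 1.15
tool_pos: [149.7, 612.1, 231.3]
tool_rot: [3.142, 0.001, 2.775]
force: [0.6, -0.2, 0.2]
gripper_width: 85.5
```

Call:
{"method": "jog_arm", "body": {
  "commands": [
    {"delta_pos": [0,-0.045,0],"rot": [0,0,0]},
    {"delta_pos": [0,-0.045,0],"rot": [0,0,0]},
    {"delta_pos": [0,-0.045,0],"rot": [0,0,0]},
    {"delta_pos": [0,-0.045,0],"rot": [0,0,0]},
    {"delta_pos": [0,-0.03,0],"rot": [0,0,0]}
  ]
}}

```text
clock: 1.65
tool_pos: [74.5, 413.1, 230.7]
tool_rot: [-3.14, 0.001, 2.772]
force: [0.6, -0.2, 0.5]
gripper_width: 85.6
```

Call:
{"method": "jog_arm", "body": {
  "commands": [
    {"delta_pos": [-0.03,-0.009,0],"rot": [0,0,0]},
    {"delta_pos": [-0.047,-0.0135,0],"rot": [0,0,0]},
    {"delta_pos": [-0.047,-0.0135,0],"rot": [0,0,0]},
    {"delta_pos": [-0.047,-0.0135,0],"rot": [0,0,0]},
    {"delta_pos": [-0.047,-0.0135,0],"rot": [0,0,0]}
  ]
}}

```text
clock: 2.15
tool_pos: [257.2, 276.9, 231.8]
tool_rot: [3.14, 0.002, 2.773]
force: [0.2, 0.7, -0.7]
gripper_width: 85.6
```

Call:
{"method": "jog_arm", "body": {
  "commands": [
    {"delta_pos": [-0.047,-0.0135,0],"rot": [0,0,0]},
    {"delta_pos": [-0.047,-0.0135,0],"rot": [0,0,0]},
    {"delta_pos": [-0.047,-0.0135,0],"rot": [0,0,0]},
    {"delta_pos": [-0.047,-0.0135,0],"rot": [0,0,0]},
    {"delta_pos": [-0.047,-0.0135,0],"rot": [0,0,0]}
  ]
}}

```text
clock: 2.65
tool_pos: [452.1, 128.6, 231.7]
tool_rot: [3.141, 0.001, 2.771]
force: [1.6, 0.9, 1.1]
gripper_width: 85.2
```

Call:
{"method": "jog_arm", "body": {
  "commands": [
    {"delta_pos": [-0.047,-0.0135,0],"rot": [0,0,0]},
    {"delta_pos": [0,0,0],"rot": [0,0,-0.12]},
    {"delta_pos": [0,0,0],"rot": [0,0,-0.13]},
    {"delta_pos": [0,0,0],"rot": [0,0,-0.12]},
    {"delta_pos": [0,0,0],"rot": [0,0,0]}
  ]
}}

```text
clock: 3.15
tool_pos: [489.6, 100.6, 231.3]
tool_rot: [-3.141, 0.0, -3.142]
force: [0.3, -0.5, 0.1]
gripper_width: 85.3
```

```bash
cat >> h.py <<'E'
def wrist(name):
    s=status.observe(); c=camera("wrist"); cv2.imwrite(f"pics/{name}.png",c["frame"]); return c,ext(c,s),s
E
python3 - <<'E'
from h import *
c,E,s=wrist("w1"); print(s["tool_pos"],s["q"],proj(c,[491,90.5,64],E))
u,v=map(int,proj(c,[491,90.5,64],E)); crop("w1c",c["frame"],u-70,v-70,u+70,v+70,5); print(u,v)
E
```

```text
[489.61882347 100.55766094 231.32738406] [ 6.23614987e-02 -5.36478283e-02  1.90306965e+00 -5.17101422e-04
  1.29216974e+00 -1.50834490e+00] (np.float64(270.9754377945302), np.float64(191.7677218183983))
270 191
```

View pics/w1.png

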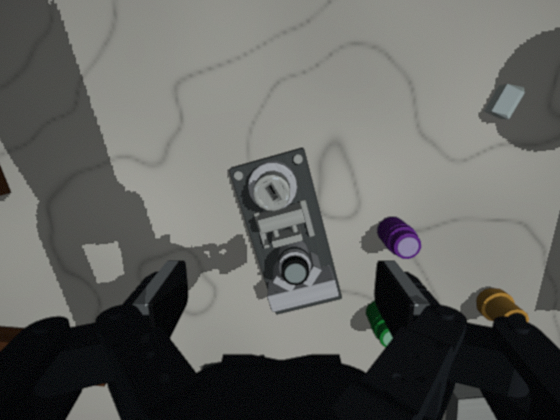

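View pics/w1c.png

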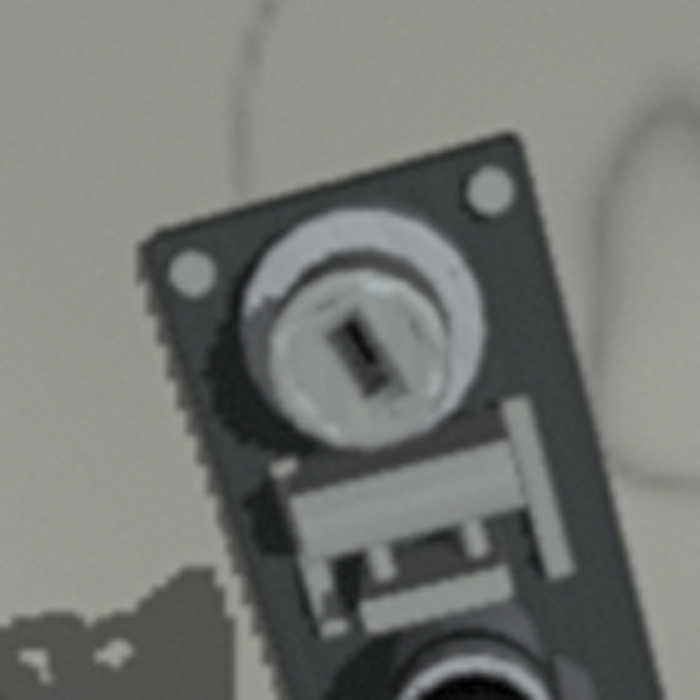

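```bash
cat > slot.py <<'E'
from h import *
def slot(c,E,uv,thr=110,r=22,z=64):
    g=cv2.cvtColor(c["frame"],cv2.COLOR_BGR2GRAY); u,v=map(int,uv)
    sub=cv2.resize(g[v-r:v+r,u-r:u+r],None,fx=6,fy=6,interpolation=cv2.INTER_CUBIC)
    n,l,st,ce=cv2.connectedComponentsWithStats((sub<thr).astype(np.uint8))
    k=min([i for i in range(1,n) if st[i,4]>200],key=lambda i:np.hypot(*(ce[i]-6*r)))
    p=np.argwhere(l==k)[:,::-1]; P=np.array([plane(c,(u-r+(a+.5)/6-.5,v-r+(b+.5)/6-.5),z,E)[:2] for a,b in p])
    box=cv2.minAreaRect(P.astype(np.float32)); m=P.mean(0); w,V=np.linalg.eigh(np.cov((P-m).T)); a=V[:,1]
    return box,m,np.arctan2(a[1],a[0])%np.pi,np.sqrt(12*w)
E
python3 - <<'E'
from slot import *
c=camera("wrist");s=status.observe();E=ext(c,s)
for t in (90,105,120,135): print(t,slot(c,E,(272,191),t,15))
g=cv2.cvtColor(c["frame"],cv2.COLOR_BGR2GRAY)
# knob by circle: bright
T=lambda a,b:(200+a/5,121+b/5)
print("knob centre eye",plane(c,T(360,357),64,E),"ends",plane(c,T(270,357),64,E),plane(c,T(450,357),64,E))
print("screws",[plane(c,T(*p),15,E)[:2] for p in [(192,273),(491,191)]])
E
```

```text
90 (((490.6683654785156, 91.82120513916016), (16.714736938476562, 7.647225379943848), 29.506086349487305), array([490.84269222,  91.88218556]), np.float64(0.48071416110085075), array([ 7.16332968, 15.84024281]))
105 (((491.4216003417969, 92.23278045654297), (19.30206871032715, 8.698339462280273), 30.41010284423828), array([491.02004965,  92.12692575]), np.float64(0.5446189613451002), array([ 8.2802656 , 17.31311617]))
120 (((491.57049560546875, 92.33204650878906), (20.95745086669922, 9.623287200927734), 31.101303100585938), array([491.27926153,  92.36897002]), np.float64(0.5734793548271577), array([ 9.14947364, 19.31998213]))
135 (((491.80767822265625, 92.3608627319336), (22.683917999267578, 11.167851448059082), 32.90123748779297), array([491.37045684,  92.33104988]), np.float64(0.5935791839830262), array([10.44039643, 21.64622058]))
knob centre eye [491.50808646  92.10174932  64.        ] ends [491.49330356  74.00291386  64.        ] [491.52286751 110.19831942  64.        ]
screws [array([483.11514818,  52.26582598]), array([464.44565735, 120.60194102])]
```

Call:
{"method": "jog_arm", "body": {
  "commands": [
    {"delta_pos": [0,0.008,0.04],"rot": [0,0,0]},
    {"delta_pos": [0,0,0.04],"rot": [0,0,0]},
    {"delta_pos": [0,0,0.03],"rot": [0,0,0]},
    {"delta_pos": [0,0,0],"rot": [0,0,0]},
    {"delta_pos": [0,0,0],"rot": [0,0,0]}
  ]
}}

```text
clock: 3.75
tool_pos: [489.2, 109.8, 121.5]
tool_rot: [-3.141, -0.001, -3.14]
force: [0.3, -0.6, 0.4]
gripper_width: 85.4
```

Run:
```python
from slot import *
c,E,s=wrist("w2"); print(s["tool_pos"],s["tool_rot"])
uv=proj(c,[491.5,92.3,64],E); print(uv)
for t in (90,105,120,135,150): print(t,slot(c,E,uv,t,24))
u,v=map(int,uv); crop("w2c",c["frame"],u-60,v-60,u+60,v+60,5)
```

```text
[489.22909996 109.79576571 121.49510264] [-3.14144273e+00 -6.81782041e-04 -3.14043055e+00]
(np.float64(254.7926757005415), np.float64(229.87230258033404))
90 (((490.3242492675781, 91.7098388671875), (16.436235427856445, 7.770193099975586), 31.058975219726562), array([490.55030368,  91.59717467]), np.float64(0.46315643368477666), array([ 6.97385214, 15.4246719 ]))
105 (((491.37811279296875, 92.30476379394531), (19.696176528930664, 8.390615463256836), 30.833398818969727), array([490.64842496,  91.95682478]), np.float64(0.5350543370742273), array([ 8.140124  , 16.65724604]))
120 (((491.4283142089844, 92.31315612792969), (20.50792121887207, 8.965683937072754), 30.475187301635742), array([490.91818754,  92.25647581]), np.float64(0.5714446710112573), array([ 8.66459218, 18.56911012]))
135 (((491.5423278808594, 92.29389190673828), (21.34640121459961, 9.80488395690918), 31.12110710144043), array([491.08124017,  92.29713549]), np.float64(0.5692160124576615), array([ 9.24009556, 20.34663757]))
150 (((490.9308166503906, 91.0892333984375), (32.7994270324707, 34.04396438598633), 89.9164047241211), array([492.06322773,  90.61237532]), np.float64(0.8606972638469578), array([27.63607608, 33.93540972]))
```

View pics/w2c.png

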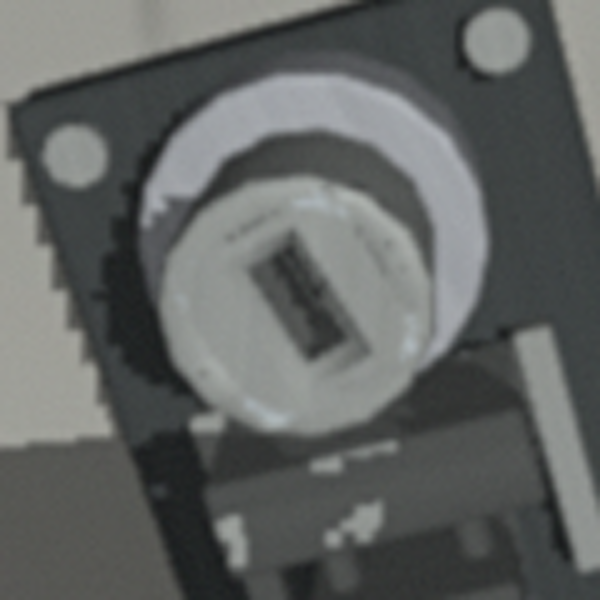

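Call:
{"method": "jog_arm", "body": {
  "commands": [
    {"delta_pos": [0,-0.01,-0.045],"rot": [0,0,0]},
    {"delta_pos": [0,-0.04,-0.025],"rot": [0,0,0]},
    {"delta_pos": [0,-0.049,0],"rot": [0,0,0]},
    {"delta_pos": [0,-0.049,0],"rot": [0,0,0]},
    {"delta_pos": [0,-0.049,0],"rot": [0,0,0]}
  ]
}}

```text
clock: 4.3
tool_pos: [491.7, -89.5, 195.5]
tool_rot: [-3.139, 0.007, -3.139]
force: [1.0, 0.1, -0.1]
gripper_width: 85.5
```

Call:
{"method": "jog_arm", "body": {
  "commands": [
    {"delta_pos": [0,-0.049,0],"rot": [0,0,0]},
    {"delta_pos": [0,-0.049,0],"rot": [0,0,0]},
    {"delta_pos": [0,-0.049,0],"rot": [0,0,0]},
    {"delta_pos": [0,-0.027,0],"rot": [0,0,0]},
    {"delta_pos": [0,0,0],"rot": [0,0,0]}
  ]
}}

```text
clock: 4.8
tool_pos: [491.6, -266.2, 195.0]
tool_rot: [-3.136, 0.005, 3.139]
force: [0.6, 1.3, -0.1]
gripper_width: 85.2
```

Run:
```python
from h import *
c,E,s=wrist("w3"); print(s["tool_pos"],s["tool_rot"],s["q"])
uv=proj(c,[480.5,-261,83],E); print(uv)
u,v=map(int,uv); crop("w3c",c["frame"],u-70,v-70,u+70,v+70,5); print(u,v)
```

```text
[ 491.56295132 -266.18063404  195.01954064] [-3.13645907  0.00541632  3.13866949] [-6.21272145e-01  1.06951134e-01  1.80963429e+00 -1.11191645e-03
  1.21761815e+00 -2.18875067e+00]
(np.float64(287.8239336948207), np.float64(191.4253971888816))
287 191
```

View pics/w3c.png

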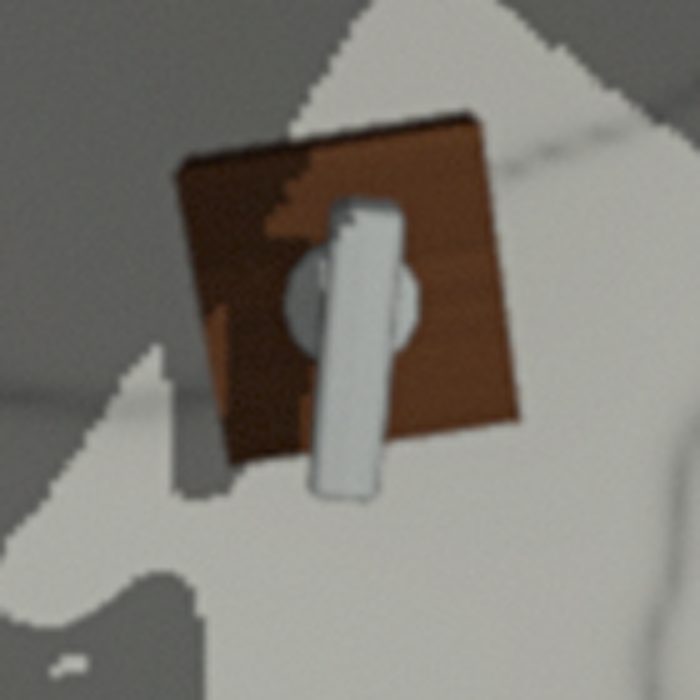

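Run:
```python
from h import *
c=camera("wrist");s=status.observe();E=ext(c,s)
T=lambda a,b:(217+a/5,121+b/5)
P=[plane(c,T(*p),83,E)[:2] for p in [(333,215),(404,215),(380,497),(309,495)]]
print(P); m=np.mean(P,0); d=(P[3]+P[2]-P[0]-P[1])/2; print("centre",m,np.linalg.norm(d),np.arctan2(d[1],d[0]),np.linalg.norm(P[0]-P[1]))
print("collar",plane(c,T(352,306),37,E))
print("tool pos",s["tool_pos"],"blk corners",[plane(c,T(*p),32,E)[:2] for p in [(182,172),(478,122),(520,418),(232,464)]])
```

```text
[array([ 456.90329287, -260.16485005]), array([ 456.8931185 , -248.79930988]), array([ 504.42509362, -252.09989601]), array([ 504.08634105, -264.06316346])]
centre [ 480.57696151 -256.28180485] 47.49410434941787 -0.07586003480740444 11.365544727593297
collar [ 481.00922925 -256.14885891   37.        ]
tool pos [ 491.03853455 -262.14695811  193.66644218] blk corners [array([ 456.03623927, -288.68587807]), array([ 446.59671119, -232.43813602]), array([ 504.70192619, -222.3913182 ]), array([ 514.37884925, -280.00016108])]
```

Run:
```python
from h import *
c,E,s=wrist("w4"); print(s["tool_pos"],s["tool_rot"],np.abs(s["joint_velocities"]).max())
u,v=map(int,proj(c,[480.5,-261,83],E)); crop("w4c",c["frame"],u-70,v-70,u+70,v+70,5); print(u,v)
```

```text
[ 491.03853455 -262.14695811  193.66644218] [-3.1400223   0.00319099 -3.14133688] 0.03151197364812788
282 192
```

View pics/w4c.png

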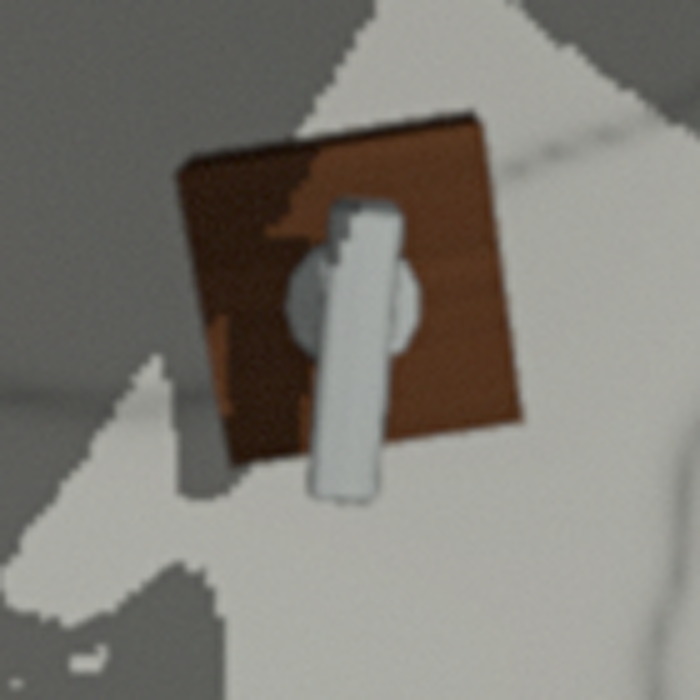

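Run:
```python
from h import *
c=camera("wrist");s=status.observe();E=ext(c,s)
cv2.imwrite("pics/w5.png",c["frame"])
T=lambda a,b:(212+a/5,122+b/5)
P=[plane(c,T(*p),83,E)[:2] for p in [(333,212),(404,212),(380,497),(309,495)]]
m=np.mean(P,0); d=(P[3]+P[2]-P[0]-P[1])/2; print("centre",m,np.linalg.norm(d),np.arctan2(d[1],d[0]),np.linalg.norm(P[0]-P[1]))
print("collar",plane(c,T(352,306),37,E),s["tool_pos"],s["tool_rot"])
B=[plane(c,T(*p),32,E)[:2] for p in [(182,172),(478,122),(520,418),(232,464)]]; print("blk",np.mean(B,0))
# colour mask: bright bar
g=cv2.cvtColor(c["frame"],cv2.COLOR_BGR2GRAY)
```

```text
centre [ 480.44973076 -258.55548529] 47.86290231535778 -0.07675992700083327 11.325647301264143
collar [ 481.22772977 -259.0720743    37.        ] [ 490.72406933 -260.39065133  192.61273751] [-3.14102410e+00  1.69068214e-03 -3.13872303e+00]
blk [ 480.65448295 -258.86965443]
```

Call:
{"method": "jog_arm", "body": {
  "commands": [
    {"delta_pos": [0.01,0.001,0.02],"rot": [0,0,0.077]},
    {"delta_pos": [0,0,0.04],"rot": [0,0,0]},
    {"delta_pos": [0,0,0.005],"rot": [0,0,0]},
    {"delta_pos": [0,0,0],"rot": [0,0,0]},
    {"delta_pos": [0,0,0],"rot": [0,0,0]}
  ]
}}

```text
clock: 5.5
tool_pos: [481.3, -260.1, 128.0]
tool_rot: [-3.14, 0.002, 3.068]
force: [0.1, 0.1, -0.4]
gripper_width: 85.3
```

Call:
{"method": "jog_arm", "body": {
  "commands": [
    {"delta_pos": [0,0,0],"rot": [0,0,0]},
    {"delta_pos": [0,0,0],"rot": [0,0,0]},
    {"delta_pos": [0,0,0],"rot": [0,0,0]},
    {"delta_pos": [0,0,0],"rot": [0,0,0]},
    {"delta_pos": [0,0,0],"rot": [0,0,0]}
  ]
}}

```text
clock: 6.0
tool_pos: [480.2, -260.3, 126.5]
tool_rot: [-3.141, 0.0, 3.067]
force: [0.0, 0.6, 0.1]
gripper_width: 85.4
```

Run:
```python
from h import *
for i in range(3):
  c,E,s=wrist("w6"); print(s["tool_pos"],s["tool_rot"])
u,v=map(int,proj(c,[480.5,-259,83],E)); crop("w6c",c["frame"],u-70,v-70,u+70,v+70,5); print(u,v)
```

```text
[ 480.18332688 -260.27779482  126.51964732] [-3.14142503e+00  2.60998456e-04  3.06666656e+00]
[ 480.13413398 -260.23018227  126.40725219] [-3.14152755e+00  8.39187985e-05  3.06667550e+00]
[ 480.07936895 -260.18448534  126.30034078] [ 3.14157791e+00 -7.42818519e-05  3.06670793e+00]
282 234
```

View pics/w6c.png

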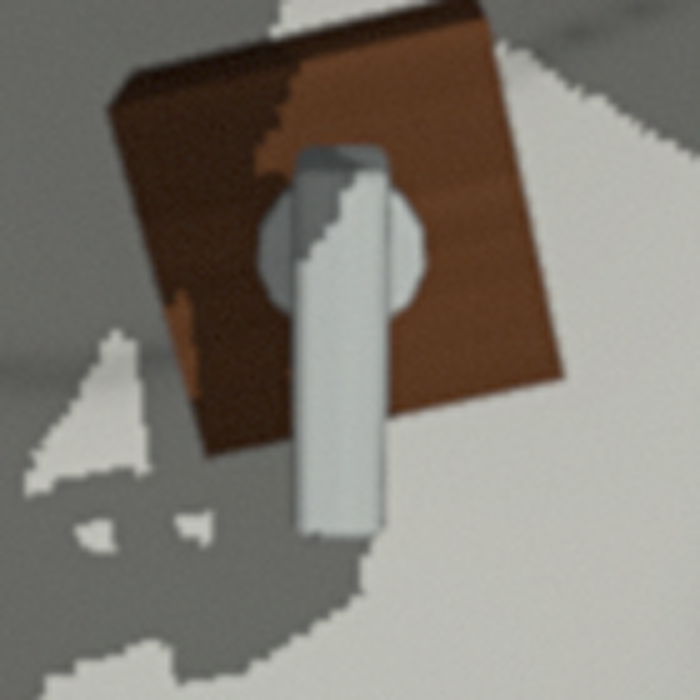

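Run:
```python
from h import *
c=camera("wrist");s=status.observe();E=ext(c,s)
T=lambda a,b:(212+a/5,164+b/5)
P=[plane(c,T(*p),83,E)[:2] for p in [(294,167),(388,167),(383,536),(299,534)]]
m=np.mean(P,0); d=(P[3]+P[2]-P[0]-P[1])/2; print("centre",m,np.linalg.norm(d),np.arctan2(d[1],d[0]),np.linalg.norm(P[0]-P[1]))
print("collar",plane(c,T(342,246),37,E),s["tool_pos"],s["tool_rot"])
Rm=R.from_euler("xyz",s["tool_rot"]).as_matrix(); print("delta in tool",Rm.T@(np.r_[m,64+0]-s["tool_pos"]))
```

```text
centre [ 480.87103849 -260.56284701] 49.12292301907333 -0.07504622555423535 11.375632861145625
collar [ 480.23387828 -260.47117078   37.        ] [ 480.07154471 -260.12659796  126.2133998 ] [ 3.14146851e+00 -1.87693939e-04  3.06671621e+00]
delta in tool [-0.84156497 -0.38294291 62.21319588]
```

Call:
{"method": "jog_arm", "body": {
  "commands": [
    {"delta_pos": [-0.001,0,0.03],"rot": [0,0,0]},
    {"delta_pos": [0,0,0.03],"rot": [0,0,0]},
    {"delta_pos": [0,0,0.01],"rot": [0,0,0]},
    {"delta_pos": [0,0,0],"rot": [0,0,0]},
    {"delta_pos": [0,0,0],"rot": [0,0,0]}
  ]
}}

```text
clock: 6.7
tool_pos: [481.7, -260.6, 57.0]
tool_rot: [-3.141, 0.001, 3.067]
force: [0.4, 0.9, -0.4]
gripper_width: 85.1
```

Call:
{"method": "jog_arm", "body": {
  "commands": [
    {"delta_pos": [0,0,0],"rot": [0,0,0]},
    {"delta_pos": [0,0,0],"rot": [0,0,0]},
    {"delta_pos": [0,0,0],"rot": [0,0,0]},
    {"delta_pos": [0,0,0],"rot": [0,0,0]},
    {"delta_pos": [0,0,0],"rot": [0,0,0]}
  ],
  "jaw": 1,
  "newtons": 70
}}

```text
clock: 7.2
tool_pos: [481.3, -260.3, 56.6]
tool_rot: [-3.141, 0.0, 3.067]
force: [0.2, -2.3, 0.7]
gripper_width: 12.2
```

Call:
{"method": "jog_arm", "body": {
  "commands": [
    {"delta_pos": [0,0,0],"rot": [0,0,0]},
    {"delta_pos": [0,0,0],"rot": [0,0,0]},
    {"delta_pos": [0,0,0],"rot": [0,0,0]},
    {"delta_pos": [0,0,0],"rot": [0,0,0]},
    {"delta_pos": [0,0,0],"rot": [0,0,0]}
  ]
}}

```text
clock: 7.7
tool_pos: [481.3, -260.3, 56.7]
tool_rot: [-3.141, 0.0, 3.067]
force: [-0.5, 0.7, 3.9]
gripper_width: 10.7
```

Call:
{"method": "jog_arm", "body": {
  "commands": [
    {"delta_pos": [0,0,-0.01],"rot": [0,0,0]},
    {"delta_pos": [0,0,-0.02],"rot": [0,0,0]},
    {"delta_pos": [0,0,-0.04],"rot": [0,0,0]},
    {"delta_pos": [0,0,-0.03],"rot": [0,0,0]},
    {"delta_pos": [0,0,0],"rot": [0,0,0]}
  ]
}}

```text
clock: 8.2
tool_pos: [484.3, -262.5, 161.9]
tool_rot: [-3.136, 0.009, 3.067]
force: [1.5, -0.3, -1.2]
gripper_width: 10.6
```

Call:
{"method": "jog_arm", "body": {
  "commands": [
    {"delta_pos": [0,0,0],"rot": [0,0,0]},
    {"delta_pos": [0,0,0],"rot": [0,0,0]},
    {"delta_pos": [0,0,0],"rot": [0,0,0]},
    {"delta_pos": [0,0,0],"rot": [0,0,0]},
    {"delta_pos": [0,0,0],"rot": [0,0,0]}
  ]
}}

```text
clock: 8.7
tool_pos: [480.6, -259.9, 155.2]
tool_rot: [3.141, -0.002, 3.067]
force: [0.1, 0.0, -1.4]
gripper_width: 10.6
```

Run:
```python
from h import *
c,E,s=wrist("w7"); print(s["tool_pos"],s["tool_rot"],s["gripper_width"],s["force"])
t=camera("top");sc=camera("scene")
for n,q in (("t7",t),("s7",sc)):
  u,v=map(int,proj(q,s["tool_pos"])); print(u,v); crop(n,q["frame"],max(u-55,0),max(v-55,0),u+55,v+55,6)
```

```text
[ 480.57307329 -259.853515    155.19968423] [ 3.14055598e+00 -1.71639501e-03  3.06671761e+00] 10.612301893579426 [ 0.14512491  0.0207398  -1.39501068]
458 269
160 116
```

View pics/w7.png

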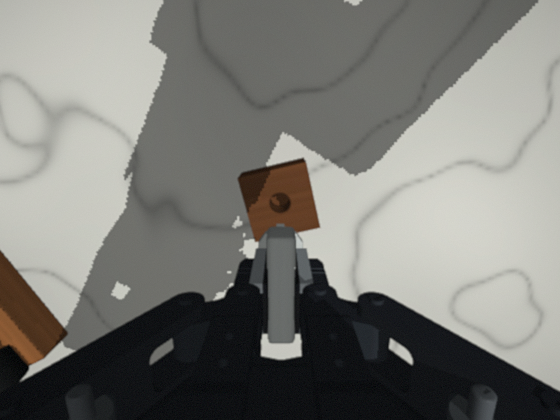

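View pics/s7.png

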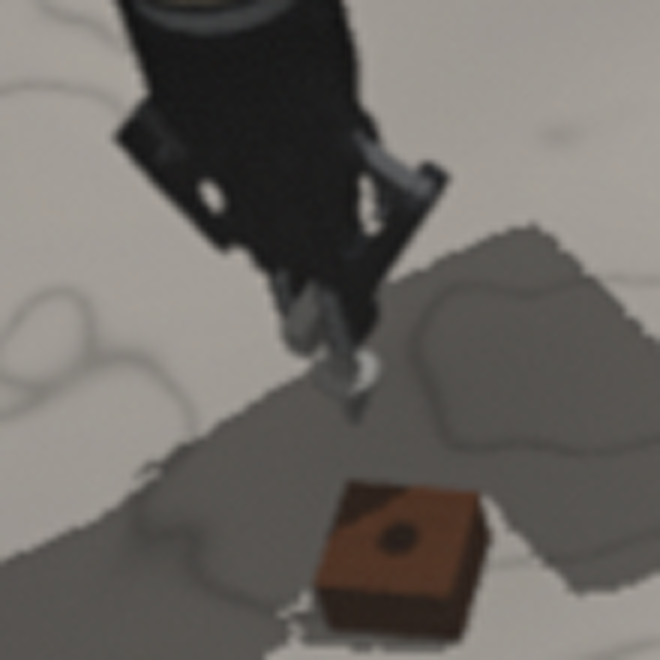

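Run:
```python
from h import *
c=camera("wrist");H=c["hand_eye"]
for x in (-26,-25,-24,24,25,26): print(x,proj(c,[x,0,-26.4],H))
# tool-plane points at bar end pixels
crop("w7c",c["frame"],231,215,331,355,5)
s=status.observe();E=ext(c,s);print(s["tool_pos"],s["tool_rot"])
```

```text
-26 (np.float64(280.6856067894736), np.float64(346.48171797685114))
-25 (np.float64(280.68614148694684), np.float64(344.5540425722576))
-24 (np.float64(280.6866783364726), np.float64(342.61860865237236))
24 (np.float64(280.7152598062375), np.float64(239.57754516409878))
25 (np.float64(280.715920392402), np.float64(237.19601959950097))
26 (np.float64(280.71658393474746), np.float64(234.80383649954322))
[ 481.08281983 -260.18246109  156.12181143] [ 3.14142140e+00 -2.80970531e-04  3.06678354e+00]
```

View pics/w7c.png

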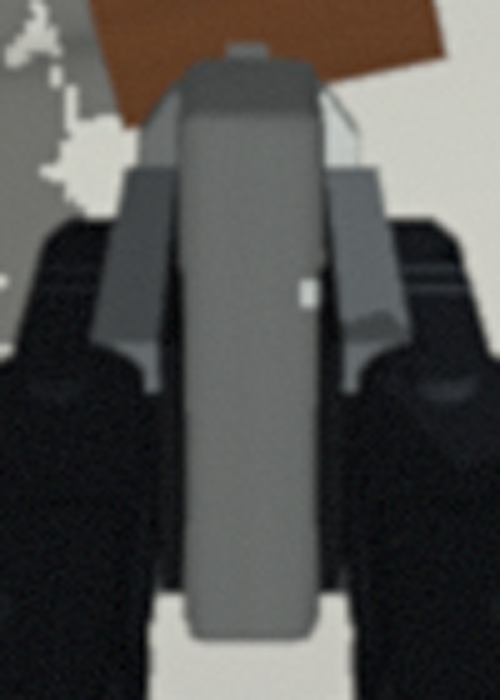

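Call:
{"method": "jog_arm", "body": {
  "commands": [
    {"delta_pos": [0.002,0.03,0],"rot": [0,0,0]},
    {"delta_pos": [0.002,0.048,0],"rot": [0,0,0]},
    {"delta_pos": [0.002,0.048,0],"rot": [0,0,0]},
    {"delta_pos": [0.002,0.048,0],"rot": [0,0,0]},
    {"delta_pos": [0.002,0.048,0],"rot": [0,0,0]}
  ]
}}

```text
clock: 9.4
tool_pos: [487.7, -36.5, 156.6]
tool_rot: [-3.142, 0.001, 3.066]
force: [0.9, -0.0, -1.0]
gripper_width: 11.1
```

Call:
{"method": "jog_arm", "body": {
  "commands": [
    {"delta_pos": [0.002,0.048,0],"rot": [0,0,0]},
    {"delta_pos": [0.002,0.048,0],"rot": [0,0,0]},
    {"delta_pos": [0.002,0.034,0],"rot": [0,0,0]},
    {"delta_pos": [0,0,0],"rot": [0,0,-0.13]},
    {"delta_pos": [0,0,0],"rot": [0,0,-0.13]}
  ]
}}

```text
clock: 9.9
tool_pos: [491.4, 93.5, 156.5]
tool_rot: [-3.141, 0.0, -2.948]
force: [0.0, -0.2, -2.4]
gripper_width: 10.6
```

Call:
{"method": "jog_arm", "body": {
  "commands": [
    {"delta_pos": [0,0,0],"rot": [0,0,-0.13]},
    {"delta_pos": [0,0,0],"rot": [0,0,-0.13]},
    {"delta_pos": [0,0,0],"rot": [0,0,-0.12]},
    {"delta_pos": [0,0,0],"rot": [0,0,0]},
    {"delta_pos": [0,0,0],"rot": [0,0,0]}
  ]
}}

```text
clock: 10.4
tool_pos: [491.6, 92.0, 156.4]
tool_rot: [-3.141, 0.0, -2.579]
force: [-0.1, 0.4, -1.3]
gripper_width: 11.1
```

Call:
{"method": "jog_arm", "body": {
  "commands": [
    {"delta_pos": [0,0,0],"rot": [0,0,0]},
    {"delta_pos": [0,0,0],"rot": [0,0,0]},
    {"delta_pos": [0,0,0],"rot": [0,0,0]},
    {"delta_pos": [0,0,0],"rot": [0,0,0]},
    {"delta_pos": [0,0,0],"rot": [0,0,0]}
  ]
}}

```text
clock: 10.9
tool_pos: [491.5, 92.0, 156.3]
tool_rot: [3.142, 0.0, -2.577]
force: [0.4, -0.9, -1.1]
gripper_width: 10.7
```

Run:
```python
from h import *
c,E,s=wrist("w8"); print(s["tool_pos"],s["tool_rot"],s["gripper_width"],s["force"],s["q"])
t=camera("top");sc=camera("scene")
for n,q in (("t8",t),("s8",sc)):
  u,v=map(int,proj(q,[491,92,64])); print(u,v); crop(n,q["frame"],max(u-50,0),max(v-50,0),u+50,v+50,6)
```

```text
[491.4945756   92.00401715 156.31652397] [ 3.14158835e+00  4.20723190e-05 -2.57658815e+00] 10.682957076458498 [ 0.43928589 -0.87082959 -1.11349422] [ 4.45830935e-02  2.97348074e-02  1.97019586e+00  2.71085851e-05
  1.14162762e+00 -2.09122901e+00]
280 266
300 173
```

View pics/w8.png

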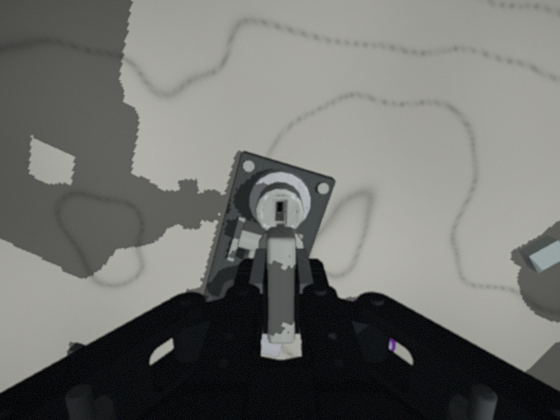

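View pics/s8.png

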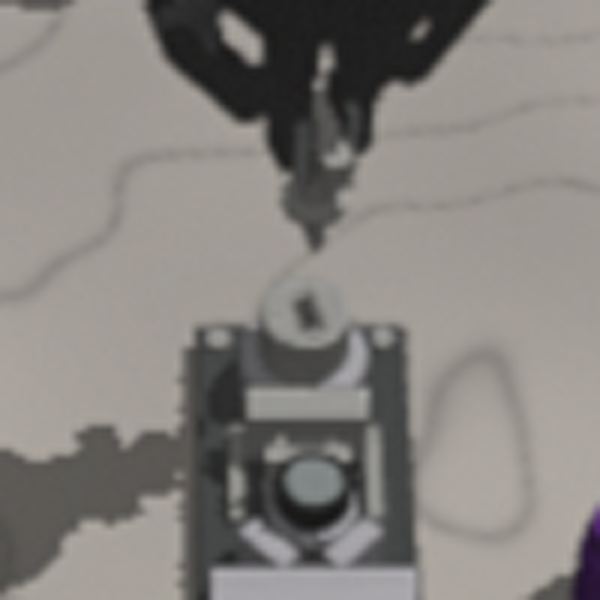

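Run:
```python
from slot import *
c,E,s=wrist("w9")
uv=proj(c,[491.5,92.3,64],E); print(uv,s["tool_rot"])
for t in (80,95,110,125,140):
  b,m,a,l=slot(c,E,(280,208),t,14); Rm=R.from_euler("xyz",s["tool_rot"]).as_matrix()
  print(t,b,m,a,a-np.pi-s["tool_rot"][2]-np.pi,l,"tool",(Rm.T@(np.r_[b[0],64]-s["tool_pos"])).round(2))
crop("w9c",c["frame"],245,170,315,240,9)
```

```text
(np.float64(281.3380179416679), np.float64(212.13024502543254)) [-3.14159149e+00 -1.67230492e-05 -2.57649101e+00]
80 ((491.21490478515625, 90.52361297607422), (15.188007354736328, 6.045306205749512), 29.715559005737305) [491.26399704  90.50763469] 0.5288053846591567 -3.1778889082681743 [ 5.84070085 14.97991219] tool [ 1.02 -1.08 92.3 ]
95 ((490.88299560546875, 91.10121154785156), (15.720718383789062, 7.930206298828125), 29.30712127685547) [490.99262148  90.65767645] 0.48603286615753616 -3.220661426769795 [ 6.94383083 15.35376521] tool [ 0.99 -0.42 92.3 ]
110 ((490.6898193359375, 91.0385513305664), (16.75442886352539, 8.725122451782227), 31.04863929748535) [490.78044351  91.14642752] 0.5172622290244551 -3.189432063902876 [ 8.47014905 16.05691325] tool [ 1.19 -0.37 92.3 ]
125 ((490.7030334472656, 91.14617919921875), (17.726844787597656, 9.400507926940918), 30.797367095947266) [490.72573815  91.30419458] 0.5249656149771429 -3.181728677950188 [ 9.20559889 17.03174219] tool [ 1.12 -0.28 92.3 ]
140 ((490.5545654296875, 91.1064453125), (18.172412872314453, 10.095264434814453), 31.219127655029297) [490.60263739  91.20981597] 0.5130468462741189 -3.193647446653212 [ 9.9209546  17.70073645] tool [ 1.27 -0.24 92.3 ]
```

View pics/w9c.png

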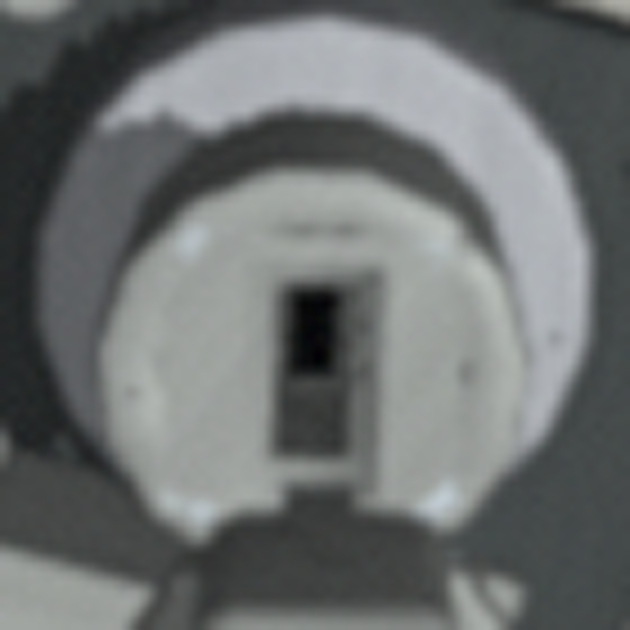

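Run:
```python
from slot import *
c=camera("wrist");H=c["hand_eye"]
def tp(a,b,z=92.3):
    o,d=ray(c,(245+a/9-.4,170+b/9-.4),H); return (o+d*(z-o[2])/d[2]).round(2)
for n,p in dict(top=(330,262),left=(272,380),right=(380,380),knobL=(103,345),knobR=(523,345),knobT=(312,172), innerL=(285,330),innerTop=(315,287)).items(): print(n,tp(*p))
s=status.observe();print(s["tool_pos"])
```

```text
top [10.56  0.2  92.3 ]
left [ 8.00e-02 -4.79e+00  9.23e+01]
right [8.00e-02 4.51e+00 9.23e+01]
knobL [  3.2  -19.27  92.3 ]
knobR [ 3.22 16.77 92.3 ]
knobT [18.38 -1.32 92.3 ]
innerL [ 4.55 -3.65 92.3 ]
innerTop [ 8.36 -1.08 92.3 ]
[491.46831463  91.99154339 156.28899752]
```

Call:
{"method": "jog_arm", "body": {
  "commands": [
    {"delta_pos": [0,-0.001,0.02],"rot": [0,0,0.02]},
    {"delta_pos": [0,0,0.015],"rot": [0,0,0]},
    {"delta_pos": [0,0,0.005],"rot": [0,0,0]},
    {"delta_pos": [0,0,0],"rot": [0,0,0]},
    {"delta_pos": [0,0,0],"rot": [0,0,0]}
  ]
}}

```text
clock: 11.65
tool_pos: [492.5, 91.2, 116.9]
tool_rot: [-3.141, 0.001, -2.596]
force: [-0.0, -0.9, -1.2]
gripper_width: 10.7
```

Call:
{"method": "jog_arm", "body": {
  "commands": [
    {"delta_pos": [0,0,0],"rot": [0,0,0]},
    {"delta_pos": [0,0,0],"rot": [0,0,0]},
    {"delta_pos": [0,0,0],"rot": [0,0,0]},
    {"delta_pos": [0,0,0],"rot": [0,0,0]},
    {"delta_pos": [0,0,0],"rot": [0,0,0]}
  ]
}}

```text
clock: 12.15
tool_pos: [492.1, 91.2, 116.4]
tool_rot: [-3.141, 0.0, -2.596]
force: [0.1, 0.4, -0.4]
gripper_width: 10.9
```

Run:
```python
from h import *
c,E,s=wrist("w10"); print(s["tool_pos"],s["tool_rot"],s["force"])
crop("w10c",c["frame"],230,180,330,270,7)
sc=camera("scene");u,v=map(int,proj(sc,[491,92,64]));crop("s10",sc["frame"],u-35,v-45,u+35,v+25,8)
t=camera("top");u,v=map(int,proj(t,[491,92,64]));crop("t10",t["frame"],u-35,v-35,u+35,v+35,8)
```

```text
[492.05491754  91.16535673 116.43072567] [-3.14149238e+00  1.83185329e-04 -2.59634239e+00] [ 0.06052317  0.39898719 -0.40155847]
```

View pics/w10c.png

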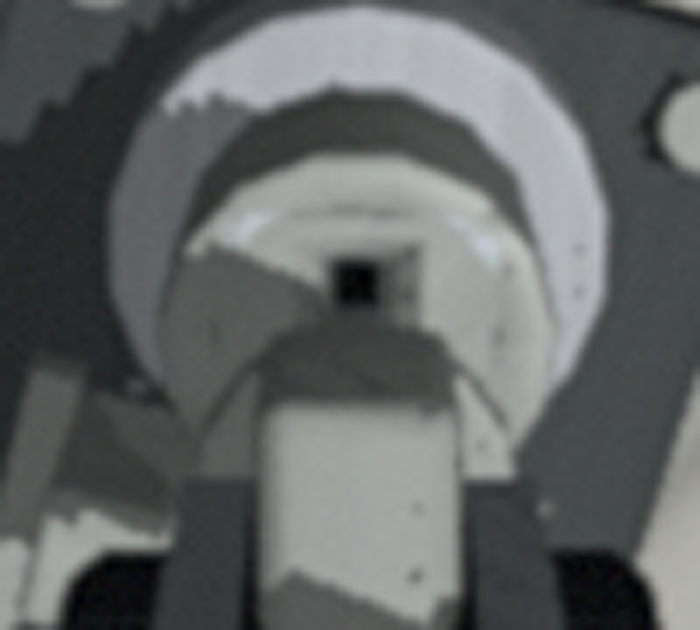

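View pics/s10.png

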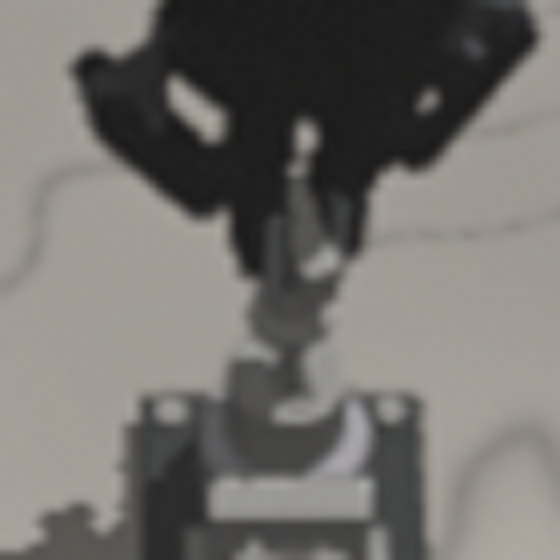

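Call:
{"method": "jog_arm", "body": {
  "commands": [
    {"delta_pos": [0,0,0.002],"rot": [0,0,0]},
    {"delta_pos": [0,0,0.002],"rot": [0,0,0]},
    {"delta_pos": [0,0,0.002],"rot": [0,0,0]},
    {"delta_pos": [0,0,0.002],"rot": [0,0,0]},
    {"delta_pos": [0,0,0],"rot": [0,0,0]}
  ]
}}

```text
clock: 12.8
tool_pos: [491.6, 91.1, 107.8]
tool_rot: [3.141, -0.001, -2.596]
force: [-0.2, -0.4, -1.2]
gripper_width: 10.7
```

Call:
{"method": "jog_arm", "body": {
  "commands": [
    {"delta_pos": [0,0,0.0015],"rot": [0,0,0]},
    {"delta_pos": [0,0,0.0015],"rot": [0,0,0]},
    {"delta_pos": [0,0,0.001],"rot": [0,0,0]},
    {"delta_pos": [0,0,0],"rot": [0,0,0]},
    {"delta_pos": [0,0,0],"rot": [0,0,0]}
  ]
}}

```text
clock: 13.3
tool_pos: [492.0, 91.1, 104.3]
tool_rot: [3.142, -0.0, -2.596]
force: [0.0, 0.0, -2.0]
gripper_width: 10.9
```

Call:
{"method": "jog_arm", "body": {
  "commands": [
    {"delta_pos": [0,0,0.002],"rot": [0,0,0]},
    {"delta_pos": [0,0,0.003],"rot": [0,0,0]},
    {"delta_pos": [0,0,0.003],"rot": [0,0,0]},
    {"delta_pos": [0,0,0.002],"rot": [0,0,0]},
    {"delta_pos": [0,0,0],"rot": [0,0,0]}
  ]
}}

```text
clock: 13.8
tool_pos: [491.6, 91.1, 93.7]
tool_rot: [3.141, -0.001, -2.596]
force: [-0.4, 0.5, -1.1]
gripper_width: 11.0
```

Call:
{"method": "jog_arm", "body": {
  "commands": [
    {"delta_pos": [0,0,0.001],"rot": [0,0,0]},
    {"delta_pos": [0,0,0.001],"rot": [0,0,0]},
    {"delta_pos": [0,0,0.001],"rot": [0,0,0]},
    {"delta_pos": [0,0,0],"rot": [0,0,0]},
    {"delta_pos": [0,0,0],"rot": [0,0,0]}
  ]
}}

```text
clock: 14.3
tool_pos: [492.0, 91.1, 91.3]
tool_rot: [-3.142, 0.0, -2.596]
force: [-0.6, 0.6, -1.9]
gripper_width: 11.1
```

Call:
{"method": "jog_arm", "body": {
  "commands": [
    {"delta_pos": [0,0,0.001],"rot": [0,0,0]},
    {"delta_pos": [0,0,0.001],"rot": [0,0,0]},
    {"delta_pos": [0,0,0.0005],"rot": [0,0,0]},
    {"delta_pos": [0,0,0],"rot": [0,0,0]},
    {"delta_pos": [0,0,0],"rot": [0,0,0]}
  ]
}}

```text
clock: 14.8
tool_pos: [492.0, 91.1, 88.8]
tool_rot: [3.142, 0.0, -2.596]
force: [-0.5, -0.4, -0.6]
gripper_width: 11.0
```

Call:
{"method": "jog_arm", "body": {
  "commands": [
    {"delta_pos": [0,0,0.0005],"rot": [0,0,0]},
    {"delta_pos": [0,0,0],"rot": [0,0,0]},
    {"delta_pos": [0,0,0.0005],"rot": [0,0,0]},
    {"delta_pos": [0,0,0],"rot": [0,0,0]},
    {"delta_pos": [0,0,0],"rot": [0,0,0]}
  ]
}}

```text
clock: 15.3
tool_pos: [492.2, 91.1, 88.6]
tool_rot: [-3.142, -0.0, -2.596]
force: [-1.3, -0.6, 6.0]
gripper_width: 10.8
```

Call:
{"method": "jog_arm", "body": {
  "commands": [
    {"delta_pos": [0,0,0],"rot": [0,0,0.05]},
    {"delta_pos": [0,0,0],"rot": [0,0,0.08]},
    {"delta_pos": [0,0,0],"rot": [0,0,0.08]},
    {"delta_pos": [0,0,0],"rot": [0,0,0.08]},
    {"delta_pos": [0,0,0],"rot": [0,0,0.08]}
  ]
}}

```text
clock: 15.8
tool_pos: [492.5, 91.4, 88.6]
tool_rot: [3.141, 0.001, -2.969]
force: [-2.2, 0.8, 5.8]
gripper_width: 10.7
```

Run:
```python
from h import *
s=status.observe(); print(s)
c,E,s=wrist("w11")
sc=camera("scene");u,v=map(int,proj(sc,[491,92,64]));crop("s11",sc["frame"],u-40,v-35,u+40,v+65,6)
```

```text
{'clock': 15.8, 'q': array([ 4.30974063e-02,  1.29717740e-01,  2.00960026e+00,  4.80130428e-04,
        1.00142858e+00, -1.70028653e+00]), 'joint_velocities': array([ 1.18070965e-03,  7.04925927e-04,  5.40540105e-05, -9.62660188e-04,
        9.24294549e-04,  7.91592973e-01]), 'tau': array([ -0.51594593, -29.1781497 , -24.53527629,  -0.12858611,
        -0.5056924 ,  -0.38929671]), 'tool_pos': array([492.4830553 ,  91.42620182,  88.58163378]), 'tool_rot': array([ 3.14130068e+00,  8.91189933e-04, -2.96926384e+00]), 'force': array([-2.15601316,  0.75327365,  5.8333055 ]), 'torque': array([0.151548  , 0.32365733, 0.16611125]), 'gripper_width': 10.709798333709681}
```

View pics/s11.png

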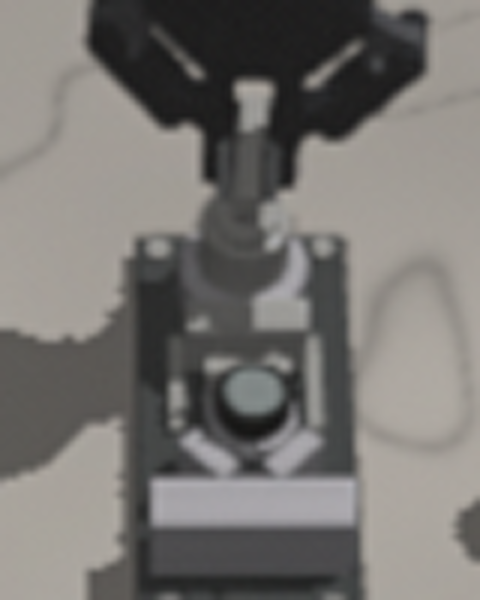

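View pics/w11.png

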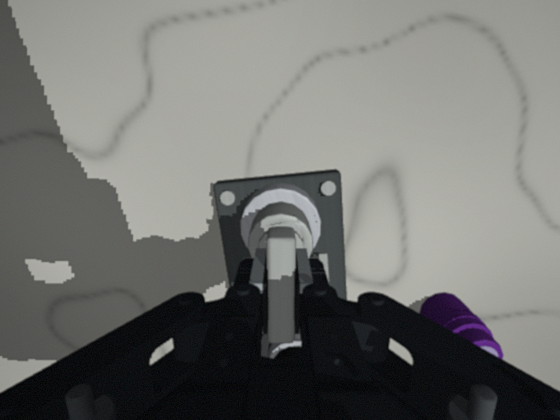

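Call:
{"method": "jog_arm", "body": {
  "commands": [
    {"delta_pos": [0,0,0],"rot": [0,0,0.1]},
    {"delta_pos": [0,0,0],"rot": [0,0,0.1]},
    {"delta_pos": [0,0,0],"rot": [0,0,0.1]},
    {"delta_pos": [0,0,0],"rot": [0,0,0.1]},
    {"delta_pos": [0,0,0],"rot": [0,0,0.1]}
  ]
}}

```text
clock: 16.4
tool_pos: [492.6, 91.2, 88.6]
tool_rot: [3.141, 0.001, 2.815]
force: [-1.1, -0.2, 5.0]
gripper_width: 10.6
```

Call:
{"method": "jog_arm", "body": {
  "commands": [
    {"delta_pos": [0,0,0],"rot": [0,0,0.1]},
    {"delta_pos": [0,0,0],"rot": [0,0,0.1]},
    {"delta_pos": [0,0,0],"rot": [0,0,0.1]},
    {"delta_pos": [0,0,0],"rot": [0,0,0.1]},
    {"delta_pos": [0,0,0],"rot": [0,0,0.1]}
  ]
}}

```text
clock: 16.9
tool_pos: [492.7, 91.0, 88.6]
tool_rot: [3.141, 0.001, 2.315]
force: [-1.3, -0.7, 5.9]
gripper_width: 11.1
```

Run:
```python
from h import *
s=status.observe(); print(s["tool_pos"],s["tool_rot"],s["force"],s["torque"],s["q"][5])
```

```text
[492.70064322  90.97681622  88.57986379] [3.14097259e+00 1.28274323e-03 2.31530270e+00] [-1.31397071 -0.68346214  5.8608661 ] [-0.06513516  0.25154895  0.1322316 ] -0.7013585526856071
```

Call:
{"method": "jog_arm", "body": {
  "commands": [
    {"delta_pos": [0,0,0],"rot": [0,0,0.1]},
    {"delta_pos": [0,0,0],"rot": [0,0,0.1]},
    {"delta_pos": [0,0,0],"rot": [0,0,0.1]},
    {"delta_pos": [0,0,0],"rot": [0,0,0.1]},
    {"delta_pos": [0,0,0],"rot": [0,0,0.1]}
  ]
}}

```text
clock: 17.4
tool_pos: [492.6, 90.8, 88.6]
tool_rot: [3.141, 0.001, 1.815]
force: [-1.2, -1.5, 5.3]
gripper_width: 10.5
```

Call:
{"method": "jog_arm", "body": {
  "commands": [
    {"delta_pos": [0,0,0],"rot": [0,0,0.1]},
    {"delta_pos": [0,0,0],"rot": [0,0,0.1]},
    {"delta_pos": [0,0,0],"rot": [0,0,0.1]},
    {"delta_pos": [0,0,0],"rot": [0,0,0.1]},
    {"delta_pos": [0,0,0],"rot": [0,0,0.1]}
  ]
}}

```text
clock: 17.9
tool_pos: [492.5, 90.7, 88.6]
tool_rot: [3.14, 0.001, 1.316]
force: [-1.9, -1.2, 6.2]
gripper_width: 11.1
```

Run:
```python
from h import *
s=status.observe(); print(s["tool_pos"],s["tool_rot"],s["force"],s["torque"],s["q"][5])
```

```text
[492.50816994  90.65542126  88.5885743 ] [3.14049159e+00 1.03141349e-03 1.31563754e+00] [-1.92595047 -1.24447624  6.21425792] [-0.29677782  0.30551991  0.14479816] 0.29858993801307954
```

Call:
{"method": "jog_arm", "body": {
  "commands": [
    {"delta_pos": [0,0,0],"rot": [0,0,0.05]},
    {"delta_pos": [0,0,0],"rot": [0,0,0.05]},
    {"delta_pos": [0,0,0],"rot": [0,0,0.05]},
    {"delta_pos": [0,0,0],"rot": [0,0,0.05]},
    {"delta_pos": [0,0,0],"rot": [0,0,0]}
  ]
}}

```text
clock: 18.4
tool_pos: [492.4, 90.5, 88.6]
tool_rot: [3.14, 0.001, 1.119]
force: [-1.8, -0.9, 6.7]
gripper_width: 10.8
```

Run:
```python
from h import *
s=status.observe(); print(s["tool_pos"],s["tool_rot"],s["force"],s["torque"],s["q"][5])
```

```text
[492.42428754  90.54558096  88.59085793] [3.14044666e+00 1.09828844e-03 1.11883132e+00] [-1.82490993 -0.92827133  6.67154265] [-0.36407001  0.38559967  0.13645176] 0.4954342680997338
```

Call:
{"method": "jog_arm", "body": {
  "commands": [
    {"delta_pos": [0,0,0],"rot": [0,0,0.03]},
    {"delta_pos": [0,0,0],"rot": [0,0,0.03]},
    {"delta_pos": [0,0,0],"rot": [0,0,0.02]},
    {"delta_pos": [0,0,0],"rot": [0,0,0]},
    {"delta_pos": [0,0,0],"rot": [0,0,0]}
  ]
}}

```text
clock: 18.9
tool_pos: [492.4, 90.6, 88.6]
tool_rot: [3.14, 0.001, 1.04]
force: [-3.0, -1.8, 7.0]
gripper_width: 10.8
```

Run:
```python
from h import *
s=status.observe(); print(s["tool_pos"],s["tool_rot"],s["force"],s["torque"],s["q"][5])
```

```text
[492.41667936  90.55094986  88.59306157] [3.14038485e+00 1.02540811e-03 1.03969891e+00] [-3.00367644 -1.78267763  7.00400577] [-0.25892302  0.40344135  0.14878088] 0.5745858009710507
```

Call:
{"method": "jog_arm", "body": {
  "commands": [
    {"delta_pos": [0,0,0],"rot": [0,0,0.03]},
    {"delta_pos": [0,0,0],"rot": [0,0,0.03]},
    {"delta_pos": [0,0,0],"rot": [0,0,0.02]},
    {"delta_pos": [0,0,0],"rot": [0,0,0]},
    {"delta_pos": [0,0,0],"rot": [0,0,0]}
  ]
}}

```text
clock: 19.4
tool_pos: [492.4, 90.5, 88.6]
tool_rot: [3.14, 0.001, 0.96]
force: [-2.2, -2.5, 5.9]
gripper_width: 10.5
```

Run:
```python
from h import *
s=status.observe(); print(s["tool_pos"],s["tool_rot"],s["force"],s["torque"],s["q"][5])
```

```text
[492.37971279  90.52890528  88.59333819] [3.14035010e+00 9.94038350e-04 9.59703092e-01] [-2.16819392 -2.54237731  5.88217639] [-0.31897205  0.40993982  0.17826177] 0.654575327861121
```

Call:
{"method": "jog_arm", "body": {
  "commands": [
    {"delta_pos": [0,0,0],"rot": [0,0,0.03]},
    {"delta_pos": [0,0,0],"rot": [0,0,0.03]},
    {"delta_pos": [0,0,0],"rot": [0,0,0]},
    {"delta_pos": [0,0,0],"rot": [0,0,0]},
    {"delta_pos": [0,0,0],"rot": [0,0,0]}
  ]
}}

```text
clock: 19.9
tool_pos: [492.3, 90.5, 88.6]
tool_rot: [3.14, 0.001, 0.9]
force: [-3.0, -1.2, 6.4]
gripper_width: 10.6
```

Run:
```python
from h import *
s=status.observe(); print(s["tool_pos"],s["tool_rot"],s["force"],s["torque"],s["q"][5])
```

```text
[492.32751399  90.53978052  88.57560049] [3.14036591e+00 9.69416614e-04 8.99690086e-01] [-2.95571665 -1.21683438  6.39233553] [-0.31167212  0.40014547  0.15900016] 0.7146036613677762
```

Run:
```python
from h import *
c,E,s=wrist("w12")
sc=camera("scene");u,v=map(int,proj(sc,[491,92,64]));crop("s12",sc["frame"],u-40,v-35,u+40,v+65,6)
crop("w12c",c["frame"],180,150,380,350,3)
```

```text
(no output)
```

View pics/s12.png

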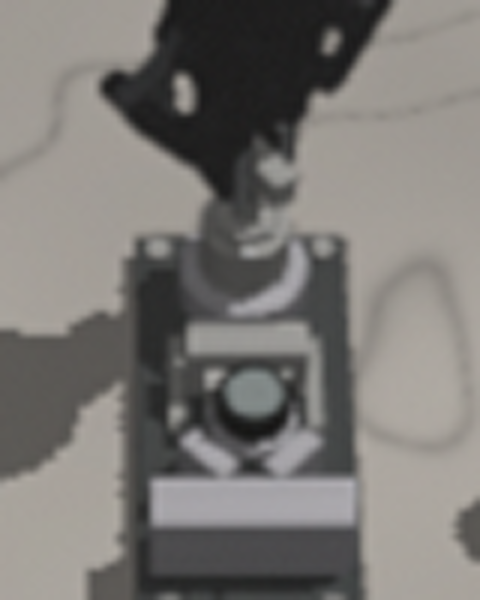

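View pics/w12c.png

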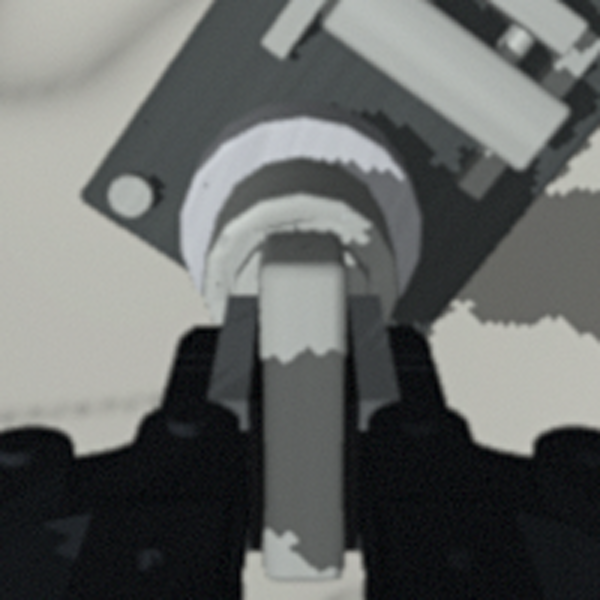

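Call:
{"method": "jog_arm", "body": {
  "commands": [
    {"delta_pos": [0,0,0],"rot": [0,0,0.02]},
    {"delta_pos": [0,0,0],"rot": [0,0,0.02]},
    {"delta_pos": [0,0,0],"rot": [0,0,0.02]},
    {"delta_pos": [0,0,0],"rot": [0,0,0]},
    {"delta_pos": [0,0,0],"rot": [0,0,0]}
  ]
}}

```text
clock: 20.5
tool_pos: [492.3, 90.6, 88.6]
tool_rot: [3.14, 0.001, 0.84]
force: [-2.3, -2.3, 5.6]
gripper_width: 10.7
```

Run:
```python
from h import *
s=status.observe(); print(s["tool_pos"],s["tool_rot"],s["force"],s["torque"],s["q"][5],s["tau"][5])
```

```text
[492.34419139  90.55016898  88.59820654] [3.14025778e+00 9.34359074e-04 8.40150767e-01] [-2.29686861 -2.32775288  5.6128698 ] [-0.25143385  0.41244414  0.2819043 ] 0.7742440070353267 0.23362324107438326
```

Call:
{"method": "jog_arm", "body": {
  "commands": [
    {"delta_pos": [0,0,0],"rot": [0,0,0.02]},
    {"delta_pos": [0,0,0],"rot": [0,0,0.01]},
    {"delta_pos": [0,0,0],"rot": [0,0,0]},
    {"delta_pos": [0,0,0],"rot": [0,0,0]},
    {"delta_pos": [0,0,0],"rot": [0,0,0]}
  ]
}}

```text
clock: 21.0
tool_pos: [492.3, 90.6, 88.6]
tool_rot: [3.14, 0.001, 0.811]
force: [-2.0, -1.1, 6.7]
gripper_width: 10.4
```

Run:
```python
from h import *
s=status.observe(); print(s["tool_pos"],s["tool_rot"],s["force"],s["torque"],s["q"][5],s["tau"][5])
```

```text
[492.32574424  90.58631461  88.56836108] [3.14019236e+00 9.65079121e-04 8.10746632e-01] [-1.96621701 -1.11306982  6.67695666] [-0.33032422  0.40956606  0.32722159] 0.8038186830872779 0.36778061650693417
```

Call:
{"method": "jog_arm", "body": {
  "commands": [
    {"delta_pos": [0,0,0],"rot": [0,0,0.02]},
    {"delta_pos": [0,0,0],"rot": [0,0,0.02]},
    {"delta_pos": [0,0,0],"rot": [0,0,0]},
    {"delta_pos": [0,0,0],"rot": [0,0,0]},
    {"delta_pos": [0,0,0],"rot": [0,0,0]}
  ]
}}

```text
clock: 21.5
tool_pos: [492.3, 90.6, 88.6]
tool_rot: [3.14, 0.001, 0.772]
force: [-2.9, -1.6, 5.8]
gripper_width: 10.6
```

Run:
```python
from h import *
s=status.observe(); print(s["tool_pos"],s["tool_rot"],s["force"],s["torque"],s["q"][5],s["tau"][5])
c,E,s=wrist("w13")
t=camera("top");u,v=map(int,proj(t,[540,100,30]));crop("t13",t["frame"],u-50,v-50,u+50,v+50,6)
sc=camera("scene");u,v=map(int,proj(sc,[491,92,64]));crop("s13",sc["frame"],u-40,v-35,u+40,v+65,6)
crop("w13c",c["frame"],180,150,380,350,3)
```

```text
[492.33789424  90.56875946  88.5901015 ] [3.13994240e+00 1.04374756e-03 7.71676733e-01] [-2.85345133 -1.58805848  5.83106409] [-0.25278874  0.39041867  0.5715256 ] 0.8431633629551736 0.5638931505382061
```

View pics/w13c.png

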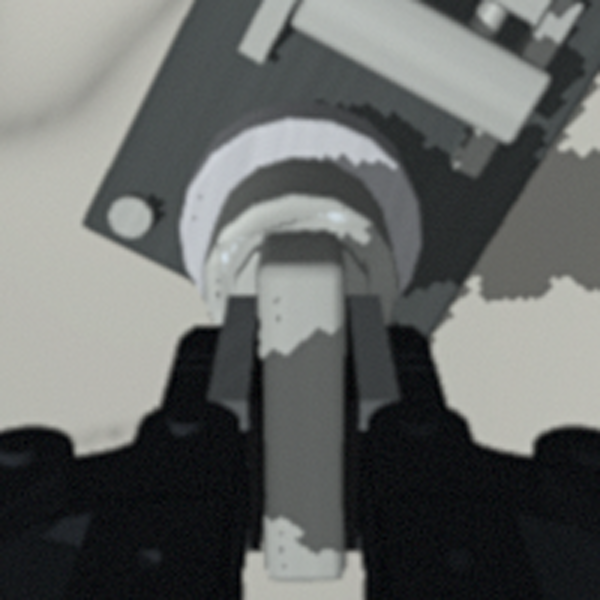

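View pics/s13.png

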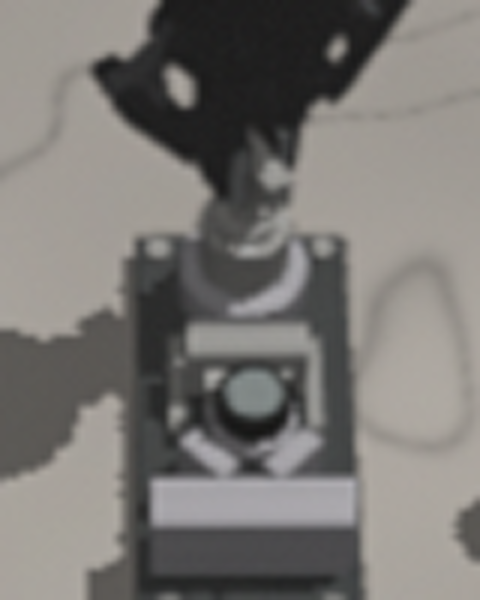

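Call:
{"method": "jog_arm", "body": {
  "commands": [
    {"delta_pos": [0,0,0],"rot": [0,0,-0.05]},
    {"delta_pos": [0,0,0],"rot": [0,0,-0.04]},
    {"delta_pos": [0,0,0],"rot": [0,0,0]},
    {"delta_pos": [0,0,0],"rot": [0,0,0]},
    {"delta_pos": [0,0,0],"rot": [0,0,0]}
  ]
}}

```text
clock: 22.15
tool_pos: [492.4, 90.6, 88.6]
tool_rot: [3.14, 0.001, 0.86]
force: [-2.4, -1.0, 6.1]
gripper_width: 10.8
```

Call:
{"method": "jog_arm", "body": {
  "commands": [
    {"delta_pos": [0,0,0],"rot": [0,0,0]},
    {"delta_pos": [0,0,0],"rot": [0,0,0]},
    {"delta_pos": [0,0,0],"rot": [0,0,0]},
    {"delta_pos": [0,0,0],"rot": [0,0,0]},
    {"delta_pos": [0,0,0],"rot": [0,0,0]}
  ],
  "jaw": 0.4
}}

```text
clock: 22.65
tool_pos: [491.9, 91.2, 87.6]
tool_rot: [-3.141, 0.0, 0.857]
force: [-0.8, -1.0, 0.4]
gripper_width: 51.0
```

Call:
{"method": "jog_arm", "body": {
  "commands": [
    {"delta_pos": [0,0,-0.01],"rot": [0,0,0]},
    {"delta_pos": [0,0,-0.02],"rot": [0,0,0]},
    {"delta_pos": [0,0,-0.04],"rot": [0,0,0]},
    {"delta_pos": [0,0,-0.03],"rot": [0,0,0]},
    {"delta_pos": [0,0,0],"rot": [0,0,0]}
  ]
}}

```text
clock: 23.15
tool_pos: [496.3, 91.4, 194.3]
tool_rot: [3.133, -0.008, 0.857]
force: [0.6, 0.1, 0.1]
gripper_width: 51.1
```

Call:
{"method": "jog_arm", "body": {
  "commands": [
    {"delta_pos": [0,0,0],"rot": [0,0,0]},
    {"delta_pos": [0,0,0],"rot": [0,0,0]},
    {"delta_pos": [0,0,0],"rot": [0,0,0]},
    {"delta_pos": [0,0,0],"rot": [0,0,0]},
    {"delta_pos": [0,0,0],"rot": [0,0,0]}
  ]
}}

```text
clock: 23.65
tool_pos: [491.4, 91.1, 186.8]
tool_rot: [-3.14, 0.001, 0.857]
force: [0.6, 0.4, -0.3]
gripper_width: 51.3
```

Run:
```python
from h import *
c,E,s=wrist("w14");print(s["clock"],s["tool_pos"],s["force"],s["gripper_width"])
sc=camera("scene");u,v=map(int,proj(sc,[491,92,64]));crop("s14",sc["frame"],u-40,v-45,u+40,v+55,6)
print("expected home bar top centre", proj(c,[491.9,90.9,115],E), "collar top",proj(c,[491.9,90.9,69],E))
crop("w14c",c["frame"],180,130,380,330,4)
```

```text
23.65 [491.39757491  91.13071285 186.82119992] [ 0.58365877  0.35241181 -0.34256951] 51.324617240875284
expected home bar top centre (np.float64(281.32652882122073), np.float64(220.04787226346568)) collar top (np.float64(281.2827157221498), np.float64(203.18854357915174))
```

View pics/w14c.png

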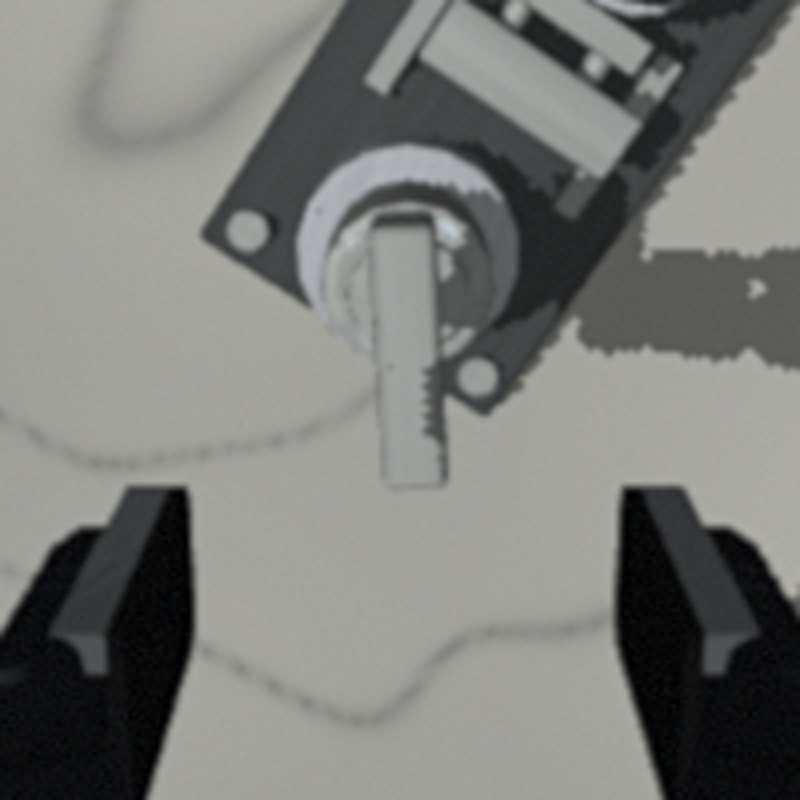

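View pics/s14.png

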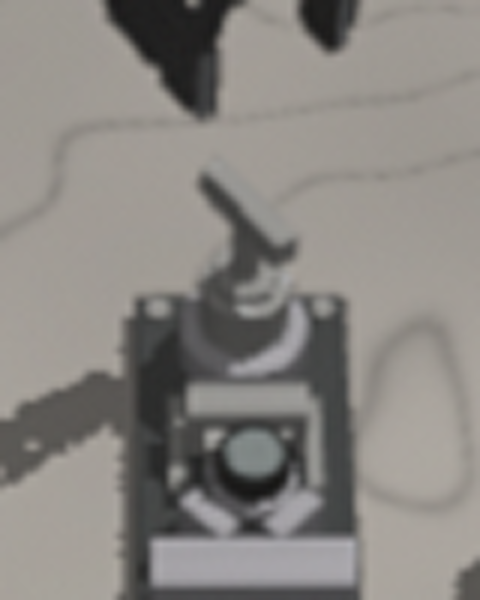

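Run:
```python
from h import *
sc=camera("scene")
a=plane(sc,(260+248/6,160+181/6),65);b=plane(sc,(260+248/6,128+400/6),65);print(a,b,np.linalg.norm(b-a))
A=plane(sc,(260+254/6,160+260/6),71);B=plane(sc,(260+255/6,128+452/6),71);print("barrel top",A,B)
t=camera("top");w=camera("wrist");cv2.imwrite("pics/t15.png",t["frame"])
s=status.observe();E=ext(w,s)
print("bar",[plane(w,(180+x/4,130+y/4),115,E)[:2] for x,y in [(402,228),(414,486)]],"collar/knob see")
```

```text
[538.50033102 104.74618716  65.        ] [551.14651701 107.92267729  65.        ] 13.03902256908198
barrel top [578.38121564 116.93065306  71.        ] [578.27846661 117.30317186  71.        ]
bar [array([507.78255367, 109.33292324]), array([477.67843588,  71.20719324])] collar/knob see
```

View pics/t15.png

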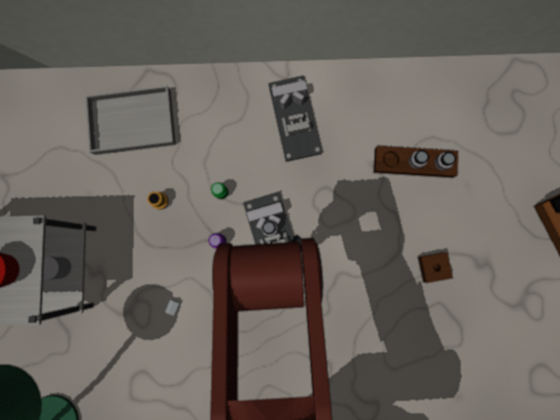

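Run:
```python
from plant import status,ctrl
print(ctrl.finish_job(),status.observe()["clock"])
```

```text
the job is handed in; nothing more can be done
the job is handed in; nothing more can be done
```

I took the key from its block and pushed it home in the nearest clamp's slot. I found the slot by eye at about 0.55 rad and felt the collar seat with about 6 N. I then turned it clockwise in one grasp, through about 2.8 rad including slack, until the torque climbed from about 0.15 to 0.57 N m at the stop. After that I eased back, let go, raised the gripper clear and handed the job in at about 24 s.

**Last checks:**
- **Carriage:** it measured 13.0 mm of travel in the scene view.
- **Key:** it stands upright with its collar on the knob. The middle of its bar came within 1 mm of where a home key's should be.
- **Barrel:** its top is within 0.4 mm of where it started. I did not measure its distance to the seat, or its force from the jaw.
- **Bystanders:** the spares, tube and prism look unmoved in the top view. The gripper touches nothing.

One set of readings disagreed: early estimates of the knob's position differed by about 1.5 mm between views. I used the last close wrist view, and the blade went in without resistance.

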